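Shelve the toppled specimen cups and raise the stand's retaining lip

TASK

Some specimen cups have toppled over in the steel tray. Swing the bar of the knob under the raised stand fully to the right to drop the stand's retaining lip, then stand every toppled cup upright on the stand's board, and only when they all stand there swing it fully to the left to raise the lip again. Leave the things that were not toppled where they are.

Things in the scene. Friction and masses are not known exactly. Their poses are not given: they have to be found in the camera images.
- cup_1_mid (a point): centre (on the axis, 32 mm above the base) of a closed specimen cup, 65 mm tall: clear round body 58 mm across, a little narrower at the base, and a ribbed screw lid 62 mm across (the top 14 mm). It starts toppled on its side, lid roughly toward the robot, axis rising 0.1 rad to the lid, centre 28 mm above the tray; it lies still but rolls some way if pushed. z runs along the axis from base to lid. 40 to 80 g. May be absent.
- cup_2_mid (a point): centre (on the axis, 32 mm above the base) of a closed specimen cup, 65 mm tall: clear round body 58 mm across, a little narrower at the base, and a ribbed screw lid 62 mm across (the top 14 mm). It starts toppled on its side, lid roughly toward the robot, axis rising 0.1 rad to the lid, centre 28 mm above the tray; it lies still but rolls some way if pushed. z runs along the axis from base to lid. 40 to 80 g. May be absent.
- cup_3_mid (a point): centre (on the axis, 32 mm above the base) of a closed specimen cup, 65 mm tall: clear round body 58 mm across, a little narrower at the base, and a ribbed screw lid 62 mm across (the top 14 mm). It starts toppled on its side, lid roughly toward the robot, axis rising 0.1 rad to the lid, centre 28 mm above the tray; it lies still but rolls some way if pushed. z runs along the axis from base to lid. 40 to 80 g. May be absent.
- cup_4_mid (a point): centre (on the axis, 32 mm above the base) of a closed specimen cup, 65 mm tall: clear round body 58 mm across, a little narrower at the base, and a ribbed screw lid 62 mm across (the top 14 mm). It starts toppled on its side, lid roughly toward the robot, axis rising 0.1 rad to the lid, centre 28 mm above the tray; it lies still but rolls some way if pushed. z runs along the axis from base to lid. 40 to 80 g. May be absent.
- stand_top (a point): centre of the top face of the fixed stand's white board, 132 mm above the worktop; x to the stand's back (away from the robot), y along it to the left, z up. Board 180 mm deep (x), 420 long (y), 12 thick, on four slim legs; thin steel rail above its back edge (x = +84 mm, 50 mm up); the retaining lip, a 6 mm metal strip, along its front edge (x = -95 mm).
- tray_floor (a point): centre of the floor, 2 mm above the worktop, of the shallow fixed steel tray on which the cups lie; 172 mm by 490 mm long (along y), its thin rim 12 mm above the worktop
- knob (a joint): black lever knob under the board, upright axis, friction 0.12 N m, stays where left. 0 (stop): lip fully down, flush; 1.4 (stop): lip fully up, 17 mm above the board. Rising values turn it clockwise seen from above: its grip bar, on the robot's side, swings from the right (-y) to the left (+y); at 0.7 it points straight to the front of the stand. The knob drives the lip.
- knob_grip (a point): point on the knob's grip bar, at mid-height, 74 mm from the knob's axis. The bar is 16 mm wide, 20 mm tall, its top 9 mm below the board's underside, and ends 88 mm from the axis; its end stands 50 to 75 mm out in front of the board's front edge.
- knob_axis (a point): point on the knob's upright axis at the height of the grip point, under the board, 14 mm behind its front edge; fixed to the stand
- brown_bottle: brown bottle 42 mm across and 118 mm tall standing upright at the left, origin under its base; a bystander
- white_bottle: white bottle 48 mm across and 140 mm tall standing upright at the far right, origin under its base; a bystander
- petri_1: flat round dish 57 mm across, 15 mm tall, on the worktop underneath the stand's board, origin under its base; a bystander
- tape: roll of tape 98 mm across, 25 mm tall, lying flat at the right, origin under its middle; a bystander

How it is judged:
By the outcome, as a careful person would: the job done as asked, in the order asked, and still so for the second after the job is handed in, with the robot touching nothing.
Of cup_1, cup_2, cup_3, cup_4 only 3 to 4 are there at a start; the rules pass over those that are not, and their reading is None.
At some moment in a run one of cup_1, cup_2, cup_3, cup_4 may be knocked a few centimetres aside while the robot is not near it.
Once in a run the grip may slacken for a moment while it holds something.
It also fails if it takes over 210 s, if anything falls off the work surface, if the arm or the gripper's body presses on something with over 40 N, if the wrist force passes 120 N, or if a joint passes its speed limit or range.

ROBOT

A 6-joint arm with a two-finger parallel gripper is mounted at the origin on a cart in front of the work surface, level with it; the furniture and walls round the work are solid. World frame = base frame: x ahead of the robot, y to its left, z up, the work surface at z = 0. Lengths are in m, angles in rad, forces in N, time in s.
With the tool pointing down it reaches from about 0.3 to 0.85 m from the base axis. Payload 5.4 kg.
Tool frame: the origin (TCP) lies between the finger pads; the fingertips stand 14 mm ahead of it and the grasp point (between the pads) lies 5 mm behind it; z points along the fingers, y is the line along which they close (so a half turn about z gives the same grasp; the last joint's range is limited). The gripper opens to 85 mm and grips with 20 to 120 N. Pads are 22 mm wide; open, the fingers measure 114 mm over their backs; the gripper's body (76 mm by 85 mm) begins 54 mm behind the grasp point. The pads swing forward as they close: fully open they stand 13 mm farther back than shut.
Start: joints at [-1.44, 0.158, 1.597, -0, 1.386, -0.21], TCP at [0.192, -0.542, 0.245] pointing down, gripper open.
Joint ranges: [-2.91, 2.91], [-0.94, 2.29], [0.18, 2.7], [-1.29, 4.43], [0.17, 2.64], [-3, 3]. Speed limits (rad/s): [2.57, 2.57, 3.14, 3.14, 3.14, 3.14].

INTERFACE

Orientations are given as a rotation vector (axis times angle).
In Python, from plant import readout, grab_frame, workorder, look_for, trace gives the robot as it stands.
- The arm moves only by the tool send_rows, never from a script. Its argument "targets" is one flat list of numbers, 5 for each row, row after row: the closure in counts, from 0 (fully open) to 255 (shut), then the shift along the tool's x, y, z in m, then the turn about the tool's z in rad. In form: [grip, x, y, z, roll, grip, x, y, z, roll, ...]. A call has 1 to 20 rows; each row shifts and turns the commanded pose from where the row before left it, along the tool's axes as they then stand; what a row does not reach is not made up. A row lasts 1/12 s, in which the tool goes at most 41.7 mm and 7.16 degrees, less where a joint would pass 70% of its speed; a pose out of reach is approached as far as the arm can. A call is refused whole if a number of a shift passes 0.0417 or a number of a turn 0.125, either way. A call with a gripper value outside its range is refused whole. The fingers move at their own pace and stop on an object; "newtons" is the grip in N (left out, the last holds). Time passes only in rows, so rows that do not move let the fingers close. It gives the time, the measured TCP pose, the force, the opening and the grip force at its end, in the units of the state.
- readout.state(): the state, without advancing time (a new reading comes with each control period).
- grab_frame(name): name is "side" or "top" or "wrist"; returns a dict with "frame" (384x512x3 uint8, red, green, blue), "vertical_fov" (degrees; the focal length in pixels is half the picture's height over the tangent of half this angle, whatever the lens; pixels are square), "cx", "cy" (the principal point, pixels), "origin" and "attitude" of the camera in the world; the wrist camera has in their place "hand_eye" (4x4, takes a point from camera to tool coordinates, whose origin is the TCP and whose axes are the flange's). Camera axes: x right, y down, z forward; pixel columns grow to the right and rows downward; lengths in m; the calibration is good to about 2 mm. A picture is of the moment at which its call begins: read the wrist's pose just before it. There is no depth.
- workorder.hand_in(): hands the job in; it is judged then, once.
Trained networks look in a picture, given as the dict that the camera call returned (one of the last four; its "shot" number tells which), for a name from the list of things; names that differ only in an ending like _2 or _b are one class to them, and where a whole thing is asked for, a point or a joint stands for the part that bears it (a point fixed in the world has none). Each returns a list of dicts, best first, with "conf" (0 to 1); they miss things now and then, are a little off and sometimes report something else, mostly with a low value. They report only what shows in the picture. A call takes as long as a camera call.
- look_for(picture, name): "extent" ([left, top, width, height] in pixels, round what is visible of it).
- trace(picture, name): "mask" (384x512 bool, what is visible of it) and "extent" ([left, top, width, height] in pixels, round what is visible of it).
The state is a dict: "time": time; "joints": joint angles; "joint_velocities": joint speeds; "tau": joint torques, N m; "tool_pos": TCP position; "tcp_rot": TCP orientation; "contact_force": force on the tool from outside, world axes, zero at the start; "torque": the same for the moment, N m; "gripper_width": finger opening in m; "grip_force": force on a finger pad.
Only numpy, scipy, OpenCV 4.12 (cv2) and the standard library are available. Lean on these libraries where they do the work, as an engineer would, in place of code of your own. Each camera call takes 0.05 s, during which the arm holds its last target. There are 200 camera calls.

## Working session

There is one attempt and no reset: what is moved stays moved. The work goes in short steps, Python scripts to look and compute and a tool call to move; the robot and the scene stay as the last step left them, time stands still between calls to the robot, and variables do not carry over. Pictures are saved under pics/ and viewed, at most 14 in all, crops included, and the job is handed in when it is done.

Besides the shell and the picture viewer there is one more tool, called after "Request:" as a command line: name --argument value ..., lists and objects as JSON in quotes. send_rows: Moves the arm, as the interface text tells. Its arguments: {"type":"object","properties":{"targets":{"type":"array","items":{"type":"number"}},"newtons":{"type":"number"}},"required":["targets"]}

```bash
ls; mkdir -p pics; cat > h.py <<'E'
import numpy as np, cv2
from scipy.spatial.transform import Rotation as R
from plant import readout, grab_frame, workorder, look_for, trace
def save(p,n): cv2.imwrite('pics/'+n,p['frame'][:,:,::-1])
def cam(p,s=None):
    f=p['frame'].shape[0]/2/np.tan(np.radians(p['vertical_fov'])/2)
    if 'hand_eye' in p:
        T=np.eye(4);T[:3,:3]=R.from_rotvec(s['tcp_rot']).as_matrix();T[:3,3]=s['tool_pos']
        M=T@np.array(p['hand_eye']);return f,M[:3,:3],M[:3,3]
    a=np.array(p['attitude']); 
    A=a if a.shape==(3,3) else R.from_rotvec(a).as_matrix()
    return f,A,np.array(p['origin'])
def ray(p,u,v,z,s=None):
    f,A,o=cam(p,s); d=A@np.array([(u-p['cx'])/f,(v-p['cy'])/f,1]); return o+d*(z-o[2])/d[2]
def proj(p,X,s=None):
    f,A,o=cam(p,s); q=A.T@(np.array(X)-o); return np.array([p['cx']+f*q[0]/q[2],p['cy']+f*q[1]/q[2]])
E
python3 - <<'E'
from h import *
s=readout.state(); print(s)
for n in('top','side'):
    p=grab_frame(n); save(p,n+'1.png'); print(n,{k:v for k,v in p.items() if k!='frame'})
    for o in('cup_1_mid','knob','stand_top','brown_bottle','petri_1'):
        print(o,[(np.round(d['extent']),round(d['conf'],2)) for d in look_for(p,o)][:6])
E
```

```text
pics
{'time': 0.0, 'joints': array([-1.44012188e+00,  1.59061492e-01,  1.59825392e+00,  2.20092304e-06,
        1.38616657e+00, -2.10098704e-01]), 'joint_velocities': array([ 1.95869609e-03, -1.15096423e-04, -4.25783257e-04, -1.68413929e-03,
        1.70148576e-04,  7.05876555e-05]), 'tau': array([-5.41306526e-04, -3.95998049e+01, -3.31429839e+01, -3.32830232e-04,
        8.34738719e-03, -1.15249932e-06]), 'tool_pos': array([ 0.1920791 , -0.54136071,  0.24429901]), 'tcp_rot': array([-3.09423986e+00, -5.32378214e-01, -1.21146545e-04]), 'contact_force': array([ 0.08239738,  0.16154995, -0.25871788]), 'torque': array([0.0767056 , 0.01559719, 0.01342492]), 'grip_force': 0.0, 'gripper_width': 0.08514428790720374}
top {'vertical_fov': 48.99690311713245, 'cx': 249.62108250533305, 'cy': 190.51047141312338, 'origin': array([ 0.4282621 , -0.07131318,  1.55478656]), 'attitude': array([-2.21679545,  2.17970761, -0.06997884]), 'shot': 1}
cup_1_mid [(array([276., 191.,  18.,  17.]), 0.76)]
knob [(array([279., 191.,  17.,  20.]), 0.19)]
stand_top [(array([ 93., 135., 130.,  78.]), 0.92)]
brown_bottle [(array([ 89., 201.,  18.,  14.]), 0.48)]
petri_1 []
side {'vertical_fov': 54.826103308654034, 'cx': 255.96667525538865, 'cy': 194.65811267444505, 'origin': array([-0.48110718,  0.77686275,  1.12606271]), 'attitude': array([-1.11032664,  2.28246028, -1.1231735 ]), 'shot': 2}
cup_1_mid [(array([202., 225.,  10.,  11.]), 0.2)]
knob [(array([200., 221.,  14.,  17.]), 0.59)]
stand_top [(array([138., 179., 110.,  76.]), 0.95)]
brown_bottle []
petri_1 [(array([209., 215.,  11.,  13.]), 0.6)]
```

```bash
python3 - <<'E'
import cv2
a=cv2.imread('pics/top1.png')[100:310,70:350];b=cv2.imread('pics/side1.png')
cv2.imwrite('pics/t1z.png',cv2.resize(a,None,fx=2.8,fy=2.8,interpolation=2)); cv2.imwrite('pics/s1z.png',cv2.resize(b,None,fx=1.5,fy=1.5,interpolation=2))
E
```

```text
(no output)
```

View pics/t1z.png

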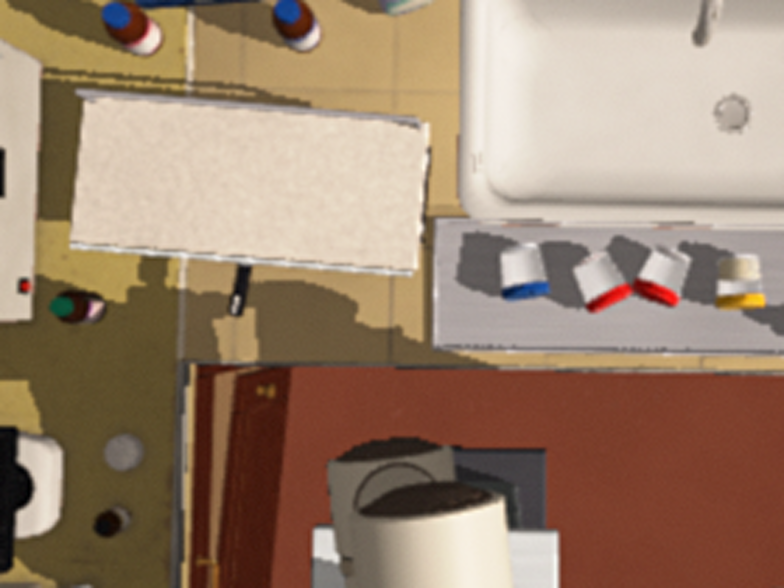

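View pics/s1z.png

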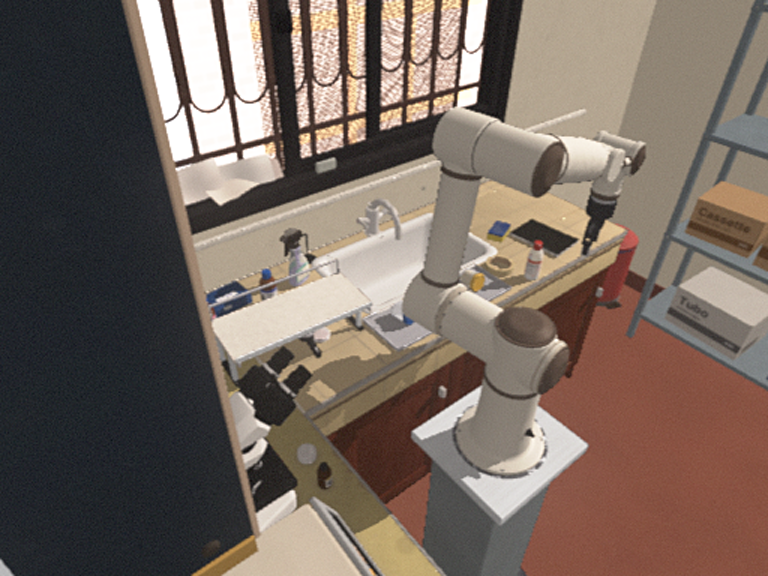

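The top view (zoom 2.8, offset 70,100) shows four cups at roughly zoomed (524,270) blue, (602,282) red, (662,278) red and (740,280) yellow. The knob bar runs from (245,268) to (237,313), and the board corners are (80,93), (420,122), (412,272) and (72,243). In the side view the arm hides most of this.

```bash
python3 - <<'E'
from h import *
p=grab_frame('top'); g=lambda a,z:np.round(ray(p,70+a[0]/2.8,100+a[1]/2.8,z),3)
print('stand',[g(a,.132) for a in((80,95),(420,124),(412,272),(72,243))])
print('knob',[g(a,.11) for a in((245,268),(243,290),(237,313))])
print('tray',[g(a,.012) for a in((433,218),(434,348),(784,224),(784,352))])
for n,b,l in(('blue',(520,248),(525,290)),('red1',(592,258),(609,298)),('red2',(674,254),(656,293)),('yel',(742,260),(740,301))):
    print(n,g(b,.03),g(l,.035))
print('tapes',g((0,0),0))
E
```

```text
stand [array([0.689, 0.432, 0.132]), array([0.661, 0.019, 0.132]), array([0.482, 0.025, 0.132]), array([0.51 , 0.435, 0.132])]
knob [array([0.484, 0.231, 0.11 ]), array([0.457, 0.233, 0.11 ]), array([0.429, 0.239, 0.11 ])]
tray [array([0.557, 0.008, 0.012]), array([0.387, 0.003, 0.012]), array([ 0.557, -0.454,  0.012]), array([ 0.39 , -0.454,  0.012])]
blue [ 0.519 -0.107  0.03 ] [ 0.464 -0.114  0.035]
red1 [ 0.507 -0.2    0.03 ] [ 0.456 -0.222  0.035]
red2 [ 0.514 -0.306  0.03 ] [ 0.463 -0.283  0.035]
yel [ 0.508 -0.395  0.03 ] [ 0.455 -0.391  0.035]
tapes [0.839 0.589 0.   ]
```

Request:
send_rows --targets '[0,0,0,0,0.114,0,0,0,0,0.114,0,0,0,0,0.113,0,0.03,-0.03,-0.005,0,0,0.03,-0.03,-0.005,0,0,0.03,-0.03,-0.005,0,0,0.03,-0.03,-0.005,0,0,0.03,-0.03,-0.005,0,0,0.03,-0.03,-0.005,0,0,0.02,-0.03,-0.005,0,0,0.01,-0.03,-0.005,0,0,0,-0.03,-0.005,0,0,0,-0.02,-0.01,0,0,0,0,0,0,0,0,0,0,0]'

```text
time: 1.9
tool_pos: [0.3982, -0.2561, 0.3004]
tcp_rot: [3.14, 0.002, 0.002]
contact_force: [0.0, 0.4, 0.9]
gripper_width: 0.0856
grip_force: 0.0
```

```bash
python3 - <<'E'
from h import *
s=readout.state(); p=grab_frame('wrist'); print(s['tool_pos'],s['tcp_rot'],s['time'],p['hand_eye'],p['vertical_fov']); save(p,'w1.png')
for d in trace(p,'cup_1_mid'):
    print(d['conf'],d['extent'])
for d in look_for(p,'cup_1_mid'): print(d['conf'],d['extent'])
E
```

```text
[ 0.39819838 -0.25613726  0.30037072] [3.13973351e+00 2.32275659e-03 2.09040295e-03] 1.9 [[-9.03338373e-04 -9.47828800e-01 -3.18778527e-01  8.05589616e-02]
 [ 9.99999491e-01 -7.13030433e-04 -7.13684000e-04  1.77280314e-04]
 [ 4.49151458e-04 -3.18779009e-01  9.47828962e-01 -1.28269808e-01]
 [ 0.00000000e+00  0.00000000e+00  0.00000000e+00  1.00000000e+00]] 71.6136453261789
0.75 [200.5, 67.9, 55.3, 63.7]
0.78 [203.7, 67.7, 50.3, 63.0]
```

View pics/w1.png

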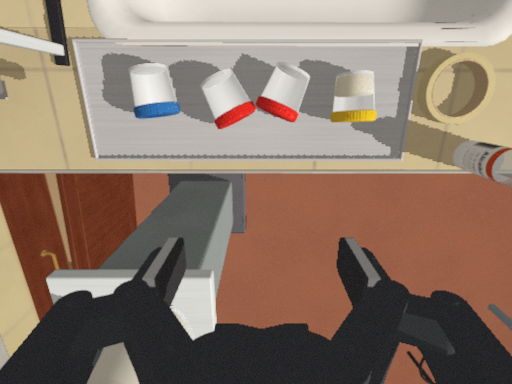

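```bash
cat > cups.py <<'E'
from h import *
def pose(p,s,lid,base):
    L=[ray(p,*a,.035,s) for a in lid]; B=[ray(p,*a,.027,s) for a in base]
    l=sum(L)/2; b=sum(B)/2; d=(l-b)[:2]
    print('lidface',l.round(3),'base',b.round(3),'len',round(np.linalg.norm(d),3),'lidw',round(np.linalg.norm(L[0]-L[1]),3),'basew',round(np.linalg.norm(B[0]-B[1]),3),'yaw of axis from -x (ccw)',round(np.arctan2(-d[1],-d[0]),3))
E
python3 - <<'E'
from cups import *
s=readout.state(); p=grab_frame('wrist')
pose(p,s,((134,116),(179,112)),((133,67),(168,65)))
pose(p,s,((218,127),(255,110)),((203,88),(232,71)))
pose(p,s,((258,105),(295,121)),((276,65),(309,74)))
pose(p,s,((331,121),(376,121)),((336,72),(375,71)))
E
```

```text
lidface [ 0.454 -0.108  0.035] base [ 0.518 -0.105  0.027] len 0.064 lidw 0.065 basew 0.049 yaw of axis from -x (ccw) 0.049
lidface [ 0.448 -0.222  0.035] base [ 0.5   -0.196  0.027] len 0.058 lidw 0.059 basew 0.047 yaw of axis from -x (ccw) 0.453
lidface [ 0.455 -0.279  0.035] base [ 0.513 -0.301  0.027] len 0.062 lidw 0.057 basew 0.047 yaw of axis from -x (ccw) -0.356
lidface [ 0.444 -0.39   0.035] base [ 0.51  -0.388  0.027] len 0.066 lidw 0.065 basew 0.054 yaw of axis from -x (ccw) 0.027
```

Request:
send_rows --targets '[255,0.005,-0.038,0,0,255,0.005,-0.038,0,0,255,0.005,-0.038,0,0,255,0.005,-0.038,0,0,255,0.005,-0.038,0,0,255,0.005,-0.038,0,0,255,0.005,-0.038,0,0,255,0.005,-0.038,0,0,255,0.005,-0.038,0,0,255,0,-0.038,0,0,255,0,-0.038,0,0,255,0,-0.038,0,0,255,0,-0.038,0,0,255,0,-0.038,0,0,255,0,0,0.03,0,255,0,0,0.03,0,255,0,0,0.03,0,255,0,0,0,0,255,0,0,0,0]'

```text
time: 3.68
tool_pos: [0.4422, 0.2747, 0.2079]
tcp_rot: [3.14, -0.002, -0.007]
contact_force: [0.1, 0.2, 0.6]
gripper_width: 0.0002
grip_force: 0.0
```

```bash
python3 - <<'E'
from h import *
s=readout.state(); p=grab_frame('wrist'); print(s['tool_pos'],s['tcp_rot']); save(p,'w2.png')
for o in('knob','petri_1'): print(o,[(d['extent'],d['conf']) for d in look_for(p,o)])
E
```

```text
[0.44217604 0.2746833  0.20791122] [ 3.14001634e+00 -2.00623917e-03 -7.04108857e-03]
knob [([280.7, 147.4, 30.2, 61.8], 0.98), ([455.3, 146.1, 56.7, 61.5], 0.41)]
petri_1 [([17.9, 0.0, 492.1, 211.5], 0.36)]
```

View pics/w2.png

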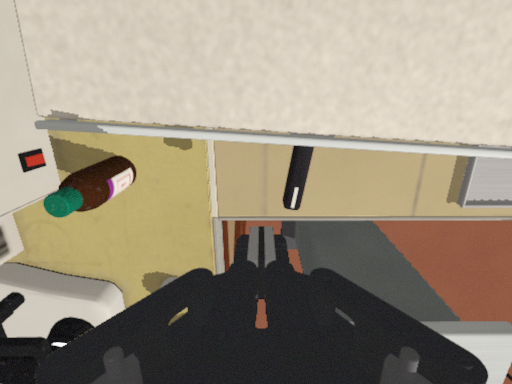

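The bar is visible from pixel (304,148) to its end at (292,208). The board's front-left corner is near (40,120).

```bash
python3 - <<'E'
from h import *
s=readout.state(); p=grab_frame('wrist')
for u,v,z in((303,150,.111),(292,209,.111),(283,207,.111),(301,209,.111),(40,121,.132),(500,145,.132)): print(u,v,ray(p,u,v,z,s).round(3))
E
```

```text
303 150 [0.481 0.239 0.111]
292 209 [0.426 0.247 0.111]
283 207 [0.428 0.255 0.111]
301 209 [0.426 0.238 0.111]
40 121 [0.508 0.445 0.132]
500 145 [0.489 0.088 0.132]
```

Request:
send_rows --targets '[255,0,-0.008,0,0,255,0,0,0.03,0,255,0,0,0.03,0,255,0,0,0.03,0,255,0,0,0.01,0,255,0,0,0,0,255,0,0.01,0,0,255,0,0.01,0,0,255,0,0.01,0,0,255,0,0.01,0,0,255,0,0.01,0,0,255,0,0.01,0,0,255,0,0.006,0,0,255,0,0,0,0,255,0,0,0,0]'

```text
time: 5.13
tool_pos: [0.4428, 0.2168, 0.1094]
tcp_rot: [3.141, -0.002, -0.001]
contact_force: [0.3, -0.0, -0.5]
gripper_width: 0.0
grip_force: 0.0
```

Request:
send_rows --targets '[255,0,0.004,0,0,255,0,0.004,0,0,255,0,0.003,0,0,255,0,0.003,0,0]'

```text
time: 5.47
tool_pos: [0.442, 0.2076, 0.1095]
tcp_rot: [-3.132, 0.003, 0.002]
contact_force: [-2.3, 27.1, -1.3]
gripper_width: -0.0
grip_force: 11.6
```

```bash
python3 - <<'E'
from h import *
s=readout.state(); p=grab_frame('wrist'); print(s['tool_pos'],s['contact_force']); save(p,'w3.png')
E
```

```text
[0.44202507 0.20756944 0.10950722] [-2.28449314 27.06080424 -1.28811679]
```

View pics/w3.png

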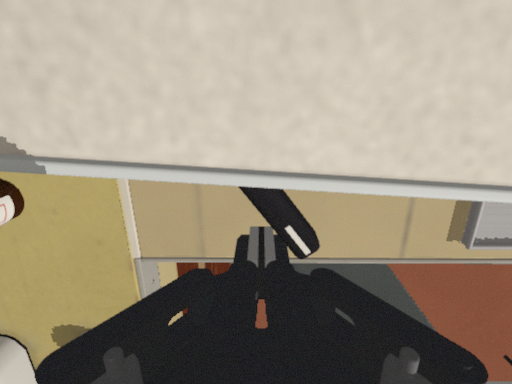

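Request:
send_rows --targets '[255,0,-0.012,0,0,255,0,0,-0.03,0,255,0,0,-0.03,0,255,0,0,-0.03,0,0,0,0,-0.03,0,0,0,0.036,0,0,0,0,0.036,0,0,0,0,0.036,0,0,0,0,0.036,0,0,0,0,0.036,0,0,0,0,0.036,0,0,0,0,0.036,0,0,0,0,0.036,0,0,0,0,0.036,0,-0.025,0,0,0,0,-0.025,0,0,0,0,0,0,0,0,0,0]'

```text
time: 6.93
tool_pos: [0.4426, -0.1081, 0.2293]
tcp_rot: [-3.14, -0.077, 0.001]
contact_force: [-0.4, 0.8, -0.1]
gripper_width: 0.0853
grip_force: 0.0
```

```bash
cat > lids.py <<'E'
from h import *
def lids(p,s,show=True):
    h=cv2.cvtColor(p['frame'],cv2.COLOR_RGB2HSV); out={}
    for n,lo,hi in(('blue',(100,130,60),(125,255,255)),('red',(0,170,90),(4,255,255)),('yel',(21,190,120),(30,255,255))):
        m=cv2.inRange(h,lo,hi)
        if n=='red': m|=cv2.inRange(h,(174,170,90),(180,255,255))
        m=cv2.morphologyEx(m,cv2.MORPH_OPEN,np.ones((3,3)))
        k,lab,st,c=cv2.connectedComponentsWithStats(m)
        for i in range(1,k):
            if st[i,4]<150: continue
            pts=cv2.findNonZero((lab==i).astype(np.uint8)); (cx,cy),(w,hh),a=r=cv2.minAreaRect(pts)
            b=cv2.boxPoints(r); e=[b[1]-b[0],b[2]-b[1]]; L=e[int(np.linalg.norm(e[1])>np.linalg.norm(e[0]))]
            c0=np.array([cx,cy]); A=ray(p,*(c0-L/2),.036,s);B=ray(p,*(c0+L/2),.036,s)
            d=B-A; d=d if d[1]>0 else -d
            print(n,'px',c0.round(),'lid',((A+B)/2).round(3),'w',round(np.linalg.norm(d),3),'yaw',round(np.arctan2(-d[0],d[1]),3),'n',st[i,4])
E
python3 - <<'E'
from lids import *
s=readout.state(); p=grab_frame('wrist'); print(s['tool_pos'],s['tcp_rot']); save(p,'w4.png'); lids(p,s)
E
```

```text
[ 0.44257726 -0.10812253  0.22930155] [-3.14015752e+00 -7.68922521e-02  1.23669114e-03]
blue px [262. 152.] lid [ 0.459 -0.108  0.036] w 0.061 yaw 0.142 n 555
red px [376. 157.] lid [ 0.46  -0.249  0.036] w 0.121 yaw 0.098 n 1341
yel px [483. 169.] lid [ 0.45  -0.385  0.036] w 0.073 yaw -0.05 n 589
```

View pics/w4.png

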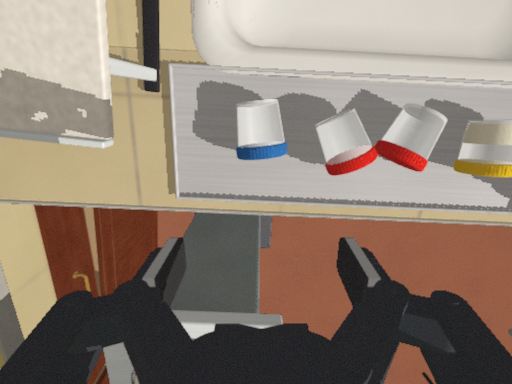

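Request:
send_rows --targets '[0,0.018,0.001,0,-0.03,0,0,0,0.03,0,0,0,0,0.03,0,0,0,0,0.03,0,0,0,0,0.03,0,0,0,0,0.03,0,0,0,0,0.03,0,0,0,0,0.015,0,0,0,0,0.01,0,0,0,0,0,0,255,0,0,0,0,255,0,0,0,0,255,0,0,0,0,255,0,0,0,0,255,0,0,0,0,255,0,0,0,0]' --newtons 20

```text
time: 8.32
tool_pos: [0.4623, -0.109, 0.0262]
tcp_rot: [3.138, 0.125, 0.005]
contact_force: [-0.2, 2.8, 6.7]
gripper_width: 0.06
grip_force: 21.3
```

Request:
send_rows --targets '[255,0,0,-0.005,0,255,0,0,-0.01,0,255,0,0,-0.015,0,255,0,0,-0.015,0,255,0,0,-0.015,0,255,0,0,0,0,255,0,0,0,0]'

```text
time: 8.9
tool_pos: [0.4616, -0.109, 0.0857]
tcp_rot: [3.138, 0.125, 0.004]
contact_force: [0.2, -0.6, -1.5]
gripper_width: 0.0601
grip_force: 21.9
```

```bash
python3 - <<'E'
from h import *
s=readout.state(); p=grab_frame('wrist'); print(s['tool_pos'],s['tcp_rot'],s['gripper_width'],s['contact_force']); save(p,'w5.png')
E
```

```text
[ 0.46157093 -0.10896697  0.08566329] [3.13767459 0.12516392 0.00365599] 0.06011078440215213 [ 0.23727866 -0.55065212 -1.4532756 ]
```

View pics/w5.png

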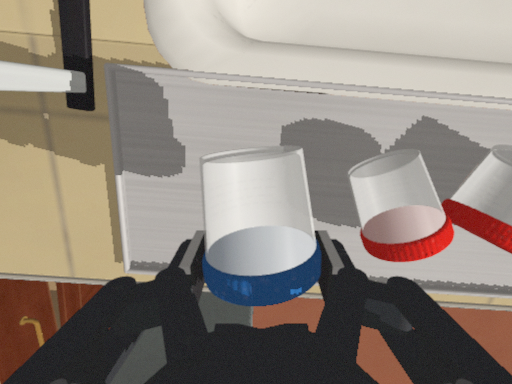

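The blue cup is lifted and stays horizontal in the grip, so it doesn't swing on its own. I'll put it back on the tray and see whether a loosened grip lets it pivot.

Request:
send_rows --targets '[255,0,0,0.02,0,255,0,0,0.02,0,255,0,0,0.013,0,255,0,0,0.004,0,80,0,0,0,0,80,0,0,0,0,80,0,0,0,0]'

```text
time: 9.53
tool_pos: [0.4604, -0.1083, 0.0271]
tcp_rot: [-3.139, -0.125, 0.001]
contact_force: [-0.2, -0.4, -0.1]
gripper_width: 0.0601
grip_force: 21.7
```

Request:
send_rows --targets '[78,0,0,-0.005,0,78,0,0,-0.005,0,78,0,0,0,0]'

```text
time: 9.78
tool_pos: [0.4618, -0.109, 0.0389]
tcp_rot: [3.138, 0.125, 0.003]
contact_force: [0.3, -0.5, -0.5]
gripper_width: 0.06
grip_force: 21.8
```

Request:
send_rows --targets '[76,0,0,0.005,0,76,0,0,0.005,0,76,0,0,0,0]'

```text
time: 10.03
tool_pos: [0.4598, -0.108, 0.0263]
tcp_rot: [-3.138, -0.125, 0.003]
contact_force: [-0.4, -0.1, -0.9]
gripper_width: 0.0597
grip_force: 19.0
```

Request:
send_rows --targets '[75,0,0,0,0,75,0,0,0,0]'

```text
time: 10.2
tool_pos: [0.4606, -0.1084, 0.0272]
tcp_rot: [-3.139, -0.125, 0.001]
contact_force: [0.7, 0.2, -0.2]
gripper_width: 0.0601
grip_force: 11.6
```

Request:
send_rows --targets '[74,0,0,0,0,74,0,0,0,0]'

```text
time: 10.37
tool_pos: [0.4609, -0.1086, 0.0276]
tcp_rot: [3.139, 0.125, 0.0]
contact_force: [-0.4, -0.2, 0.0]
gripper_width: 0.0609
grip_force: 5.7
```

Request:
send_rows --targets '[73,0,0,0,0,73,0,0,0,0]'

```text
time: 10.53
tool_pos: [0.461, -0.1086, 0.0277]
tcp_rot: [3.139, 0.125, 0.0]
contact_force: [-0.9, 0.1, 0.1]
gripper_width: 0.0609
grip_force: 1.9
```

Request:
send_rows --targets '[73,0,0,-0.005,0,73,0,0,-0.005,0,73,0,0,-0.005,0,73,0,0,-0.005,0,73,0,0,-0.005,0,73,0,0,-0.005,0,73,0,0,-0.005,0,73,0,0,-0.005,0,73,0,0,0,0,73,0,0,0,0]'

```text
time: 11.37
tool_pos: [0.4611, -0.1086, 0.0679]
tcp_rot: [3.139, 0.125, 0.001]
contact_force: [-0.6, 0.1, -0.3]
gripper_width: 0.0609
grip_force: 1.5
```

```bash
python3 - <<'E'
from h import *
s=readout.state(); p=grab_frame('wrist'); print(s['tool_pos'],s['gripper_width'],s['grip_force']); save(p,'w6.png')
E
```

```text
[ 0.46107815 -0.10862071  0.06792179] 0.0608748513780429 1.484181045962032
```

View pics/w6.png

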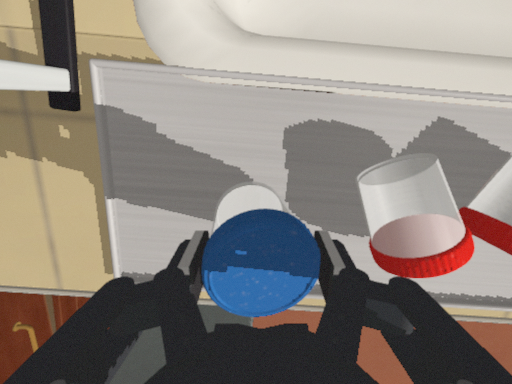

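The blue cup now hangs upright (lid disc at about pixel (262,262)). Next I'll tighten the grip and carry it to the left slot.

Request:
send_rows --targets '[255,0,0,0,0,255,0,0,0,0,255,0,0,-0.015,0.04,255,0,0,-0.025,0.04,255,0,0,-0.03,0,255,0,0,-0.03,0,255,0,0,-0.03,0,255,0,0,-0.025,0,255,0,0,-0.012,0,255,0,0,0,0]' --newtons 40

```text
time: 12.25
tool_pos: [0.4626, -0.1094, 0.238]
tcp_rot: [3.138, -0.0, 0.009]
contact_force: [-0.6, 0.1, -0.2]
gripper_width: 0.0592
grip_force: 43.3
```

Request:
send_rows --targets '[255,0.004,-0.015,0,0,255,0.008,-0.03,0,0,255,0.01,-0.036,0,0,255,0.01,-0.036,0,0,255,0.01,-0.036,0,0,255,0.01,-0.036,0,0,255,0.01,-0.036,0,0,255,0.01,-0.036,0,0,255,0.01,-0.036,0,0,255,0.01,-0.036,0,0,255,0.01,-0.036,0,0,255,0.01,-0.036,0,0,255,0.008,-0.03,0,0,255,0.006,-0.025,0,0,255,0.004,-0.012,0,0,255,0.002,-0.015,0,0,255,0,0,0,0]'

```text
time: 13.67
tool_pos: [0.5919, 0.3807, 0.2316]
tcp_rot: [3.141, 0.003, -0.005]
contact_force: [-0.1, 0.9, -0.6]
gripper_width: 0.0589
grip_force: 43.3
```

```bash
python3 - <<'E'
from h import *
s=readout.state(); p=grab_frame('wrist'); print(s['tool_pos'],s['tcp_rot'],s['gripper_width'],s['grip_force']); save(p,'w7.png')
E
```

```text
[0.59186482 0.38065603 0.23156318] [ 3.14131892  0.00346994 -0.00524829] 0.05888091665494854 43.29823826024949
```

View pics/w7.png

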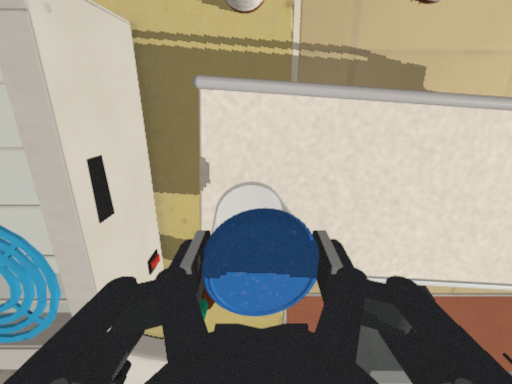

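The cup is over the board's left part. The board's left edge is at column 200 and the cup base is at about (250,190).

```bash
python3 - <<'E'
from h import *
s=readout.state(); p=grab_frame('wrist')
for u,v in((202,180),(200,95),(500,102),(500,282),(380,277)): print(u,v,ray(p,u,v,.132,s).round(3))
print(proj(p,[.592+.026,.381,.170],s),proj(p,[.592,.381,.170],s),ray(p,250,183,.17,s))
E
```

```text
202 180 [0.601 0.432 0.132]
200 95 [0.673 0.428 0.132]
500 102 [0.668 0.184 0.132]
500 282 [0.491 0.132 0.132]
380 277 [0.497 0.257 0.132]
[258.35756887 173.63983204] [258.44386543 205.96268174] [0.61068876 0.38729402 0.17      ]
```

Request:
send_rows --targets '[255,0,0,0.02,0,255,0,0,0.015,0,255,0,0,0.007,0,255,0,0,0,0,255,0,0,0,0]'

```text
time: 14.18
tool_pos: [0.5928, 0.3777, 0.1923]
tcp_rot: [3.141, -0.001, -0.001]
contact_force: [0.5, 0.5, 0.0]
gripper_width: 0.0593
grip_force: 43.3
```

Request:
send_rows --targets '[255,0,0,0.002,0,255,0,0,0.002,0,255,0,0,0,0]'

```text
time: 14.43
tool_pos: [0.5932, 0.3785, 0.1891]
tcp_rot: [-3.141, 0.0, -0.001]
contact_force: [-0.6, -0.0, -1.1]
gripper_width: 0.0592
grip_force: 43.3
```

Request:
send_rows --targets '[255,0,0,0.002,0,255,0,0,0,0]'

```text
time: 14.6
tool_pos: [0.5929, 0.3785, 0.1865]
tcp_rot: [3.142, -0.0, -0.0]
contact_force: [-0.7, -0.0, -0.1]
gripper_width: 0.0595
grip_force: 43.3
```

Request:
send_rows --targets '[255,0,0,0.002,0,255,0,0,0,0]'

```text
time: 14.77
tool_pos: [0.5933, 0.3786, 0.1851]
tcp_rot: [-3.141, 0.0, -0.002]
contact_force: [0.8, 0.1, 0.4]
gripper_width: 0.0594
grip_force: 30.5
```

Request:
send_rows --targets '[255,0,0,0.002,0,255,0,0,0,0]'

```text
time: 14.93
tool_pos: [0.5942, 0.3787, 0.1849]
tcp_rot: [-3.141, 0.0, -0.006]
contact_force: [0.2, -0.3, 6.0]
gripper_width: 0.0596
grip_force: 41.4
```

Request:
send_rows --targets '[255,0,0,0.002,0,255,0,0,0,0]'

```text
time: 15.1
tool_pos: [0.595, 0.3788, 0.1846]
tcp_rot: [-3.14, 0.0, -0.01]
contact_force: [-0.3, -1.5, 11.4]
gripper_width: 0.0596
grip_force: 41.8
```

Request:
send_rows --targets '[255,0,0,-0.004,0,73,0,0,0,0,73,0,0,0,0,70,0,0,0,0,60,0,0,0,0,40,0,0,0,0,40,0,0,0,0,40,0,0,-0.02,0,40,0,0,-0.03,0,0,0,0,-0.03,0,0,-0.005,0.03,0,0,0,-0.005,0.036,0,0,0,-0.005,0.036,0,0,0,-0.01,0.036,0,0,0,-0.01,0.036,0,0,0,-0.01,0.036,0,0,0,-0.01,0.036,0,0,0,-0.01,0.036,0,0]'

```text
time: 16.6
tool_pos: [0.527, 0.095, 0.2646]
tcp_rot: [3.141, 0.0, 0.0]
contact_force: [0.4, -0.2, 0.9]
gripper_width: 0.085
grip_force: 0.0
```

Request:
send_rows --targets '[0,-0.01,0.036,0,0,0,-0.01,0.036,0,0,0,-0.01,0.036,0,0,0,-0.01,0.036,0,0,0,-0.01,0.036,0,0,0,-0.01,0.036,0,0,0,-0.01,0.036,0,0,0,-0.01,0.036,0,0,0,-0.01,0.036,0,0,0,-0.01,0.036,0,0,0,-0.01,0.036,0,0,0,-0.01,0.036,0,0,0,0,0.036,0,0,0,0,0,0,0]'

```text
time: 17.77
tool_pos: [0.4062, -0.3769, 0.2641]
tcp_rot: [3.139, -0.009, -0.001]
contact_force: [-0.6, -0.1, 0.4]
gripper_width: 0.0856
grip_force: 0.0
```

```bash
python3 - <<'E'
from lids import *
s=readout.state(); p=grab_frame('wrist'); print(s['tool_pos'],s['tcp_rot']); lids(p,s)
t=grab_frame('top')
a=cv2.resize(p['frame'][:240],None,fx=1.4,fy=1.4,interpolation=2);b=cv2.resize(t['frame'][120:230,85:341],None,fx=2.8,fy=2.2)
b=cv2.resize(b,(a.shape[1],260)); cv2.imwrite('pics/c8.png',np.vstack([a,b])[:600,:,::-1])
E
```

```text
[ 0.40619177 -0.37693241  0.26406359] [ 3.13924687e+00 -8.76896982e-03 -9.25686321e-04]
red px [159. 120.] lid [ 0.459 -0.245  0.036] w 0.12 yaw 0.129 n 1342
red px [466. 192.] lid [ 0.356 -0.669  0.036] w 0.059 yaw -0.446 n 811
yel px [230. 108.] lid [ 0.473 -0.338  0.036] w 0.06 yaw -0.226 n 529
```

View pics/c8.png

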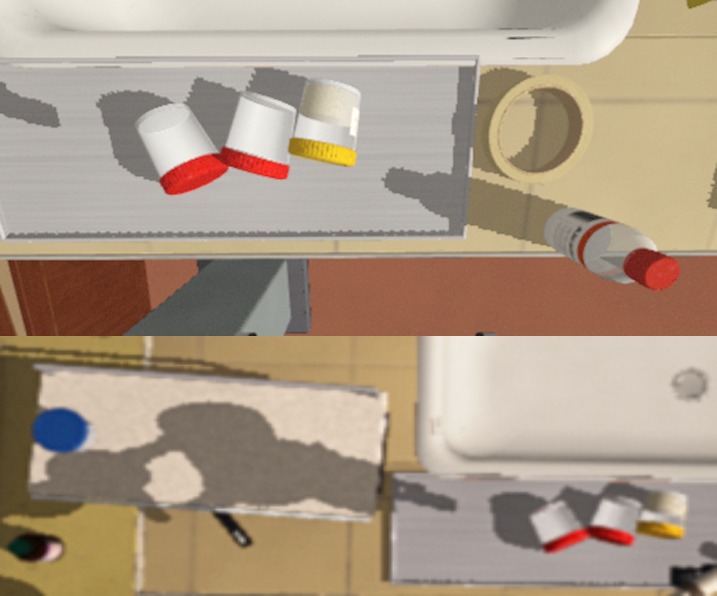

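Blue stands on the board and the knob bar is at the right. Yellow has been knocked against the second red cup: in crop pixels its lid is at (322,152) and its base at (332,85). I'll grip it end to end and move it aside.

```bash
python3 - <<'E'
from cups import *
s=readout.state(); p=grab_frame('wrist')
q=lambda *a:[np.array(x)/1.4 for x in a]
pose(p,s,q((290,155),(355,165)),q((303,82),(361,89)))
pose(p,s,q((222,166),(288,179)),q((239,94),(294,103)))
pose(p,s,q((165,192),(227,171)),q((137,127),(184,106)))
print(s['joints'])
E
```

```text
lidface [ 0.466 -0.333  0.035] base [ 0.53  -0.343  0.027] len 0.065 lidw 0.061 basew 0.052 yaw of axis from -x (ccw) -0.157
lidface [ 0.455 -0.269  0.035] base [ 0.519 -0.283  0.027] len 0.066 lidw 0.062 basew 0.05 yaw of axis from -x (ccw) -0.219
lidface [ 0.446 -0.212  0.035] base [ 0.504 -0.184  0.027] len 0.064 lidw 0.065 basew 0.05 yaw of axis from -x (ccw) 0.442
[-9.59664615e-01  8.64571511e-02  1.63832224e+00  2.43192553e-04
  1.41791274e+00  6.13401697e-01]
```

Request:
send_rows --targets '[0,0.03,-0.013,0,0,0,0.03,-0.013,0,0,0,0.032,-0.013,0,0,0,0,0,0,-0.118,0,0,0,0,-0.118,0,0,0,0,-0.118,0,0,0,0,-0.118,0,0,0,0,-0.118,0,0,0,0,-0.118,0,0,0,0,-0.118,0,0,0,0,-0.118,0,0,0,0,-0.118,0,0,0,0,-0.118,0,0,0,0,-0.118,0,0,0,0,-0.118,0,0,0,0,0,0,0,0,0,0]'

```text
time: 19.33
tool_pos: [0.5001, -0.3312, 0.2648]
tcp_rot: [2.388, 2.041, 0.0]
contact_force: [0.5, 0.0, 0.0]
gripper_width: 0.0854
grip_force: 0.0
```

```bash
python3 - <<'E'
from h import *
s=readout.state(); p=grab_frame('wrist')
m=R.from_rotvec(s['tcp_rot']).as_matrix(); print(s['tool_pos'],m.round(3),np.arctan2(m[1,0],m[0,0]))
save(p,'w9.png')
print('centre proj',proj(p,[.498,-.338,.03],s),'lid',proj(p,[.466,-.333,.035],s),'base',proj(p,[.53,-.343,.027],s))
E
```

```text
[ 0.5000784  -0.3311956   0.26482736] [[ 0.156  0.988  0.   ]
 [ 0.988 -0.156  0.   ]
 [ 0.     0.    -1.   ]] 1.4141808353035672
centre proj [261.30996319 163.27702686] lid [237.87537487 164.20127008] base [284.27432875 162.70960646]
```

View pics/w9.png

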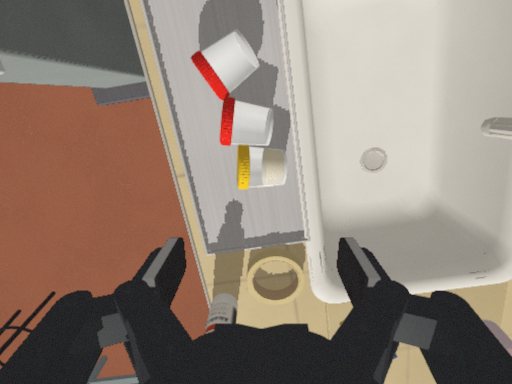

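Request:
send_rows --targets '[0,-0.01,0,0,0,0,0,0,0.03,0,0,0,0,0.03,0,0,0,0,0.03,0,0,0,0,0.03,0,0,0,0,0.03,0,0,0,0,0.03,0,0,0,0,0.03,0,0,0,0,0.02,0,0,0,0,0.01,0,0,0,0,0,0,255,0,0,0,0,255,0,0,0,0,255,0,0,0,0,255,0,0,0,0,255,0,0,0,0]' --newtons 20

```text
time: 20.72
tool_pos: [0.4995, -0.3437, 0.0265]
tcp_rot: [2.384, 2.04, 0.0]
contact_force: [0.7, -0.8, 3.6]
gripper_width: 0.0671
grip_force: 22.9
```

Request:
send_rows --targets '[255,0,0,-0.01,0,255,0,0,-0.008,0,255,0,0,0,-0.08,255,0,0,0,-0.077,255,-0.02,0,0,0,255,-0.02,0,0,0,255,-0.015,0,0,0,255,-0.01,0,0,0,255,0,0,0.009,0,255,0,0,0.008,0,255,0,0,0,0,60,0,0,0,0,50,0,0,0,0,40,0,0,0,0,25,0,0,0,0,10,0,0,0,0,0,0,0,0,0]'

```text
time: 22.13
tool_pos: [0.4983, -0.407, 0.0253]
tcp_rot: [-2.219, -2.223, -0.0]
contact_force: [-0.6, -0.7, 0.1]
gripper_width: 0.0853
grip_force: 0.0
```

Request:
send_rows --targets '[0,0,0,-0.02,0,0,0,0,-0.03,0,0,0,0,-0.03,0,0,0,0,-0.03,0,0,0,0,-0.03,0.12,0,0,0,-0.03,0.12,0,0,0,0,0.12,0,0,0,0,0.12,0,0,0,0,0.12,0,0,0,0,0.12,0,0,0,0,0.12,0,0,0,0,0.12,0,0,0,0,0.12,0,0,0,0,0.12,0,0,0,0,0.12,0,0,0,0,0.12,0,0,0,0,0.12,0,-0.03,0,0,0.011,0,-0.03,0,0,0,0,0,0,0,0]'

```text
time: 23.8
tool_pos: [0.4344, -0.4072, 0.1943]
tcp_rot: [-3.139, 0.0, 0.006]
contact_force: [-0.0, -0.6, -0.0]
gripper_width: 0.0853
grip_force: 0.0
```

```bash
python3 - <<'E'
from lids import *
s=readout.state(); p=grab_frame('wrist'); print(s['tool_pos'],s['tcp_rot']); lids(p,s); save(p,'w10.png')
E
```

```text
[ 0.43442974 -0.40720798  0.19432101] [-3.13912496e+00  3.49065502e-04  5.97023992e-03]
red px [115. 152.] lid [ 0.457 -0.247  0.036] w 0.128 yaw 0.109 n 1873
red px [483. 254.] lid [ 0.328 -0.683  0.036] w 0.072 yaw -0.54 n 1338
yel px [255. 139.] lid [ 0.471 -0.4    0.036] w 0.06 yaw -0.058 n 739
```

View pics/w10.png

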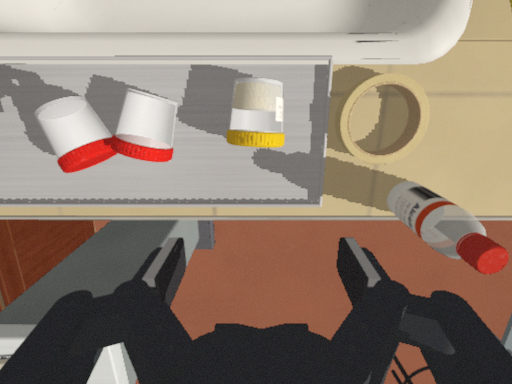

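Yellow now lies alone, with its lid at about (256,138). I'll grip the lid.

Request:
send_rows --targets '[0,0.02,-0.003,0,0,0,0.016,-0.003,0,0,0,0,0,0.03,0,0,0,0,0.03,0,0,0,0,0.03,0,0,0,0,0.03,0,0,0,0,0.03,0,0,0,0,0.018,0,0,0,0,0,0,74,0,0,0,0,74,0,0,0,0,74,0,0,0,0,74,0,0,0,0,74,0,0,0,0]' --newtons 20

```text
time: 25.02
tool_pos: [0.4753, -0.4028, 0.0293]
tcp_rot: [3.139, 0.003, 0.003]
contact_force: [0.4, -0.1, 0.5]
gripper_width: 0.0606
grip_force: 1.0
```

Request:
send_rows --targets '[73,0,0,0,0,73,0,0,0,0,73,0,0,0,0]'

```text
time: 25.27
tool_pos: [0.4743, -0.4017, 0.0277]
tcp_rot: [-3.142, -0.003, 0.0]
contact_force: [-1.0, -0.7, 0.2]
gripper_width: 0.061
grip_force: 0.0
```

Request:
send_rows --targets '[75,-0.003,0,0,0,75,0,0,0,0,75,0,0,0,0]'

```text
time: 25.52
tool_pos: [0.4712, -0.4017, 0.0276]
tcp_rot: [-3.141, -0.002, -0.0]
contact_force: [0.4, 0.2, 0.8]
gripper_width: 0.0599
grip_force: 1.1
```

Request:
send_rows --targets '[74.4,0,0,0,0,74.4,0,0,0,0]'

```text
time: 25.68
tool_pos: [0.4712, -0.4017, 0.0274]
tcp_rot: [-3.141, -0.003, 0.0]
contact_force: [1.5, 0.0, 0.1]
gripper_width: 0.0602
grip_force: 0.0
```

Request:
send_rows --targets '[76,0,0,0,0,76,0,0,0,0,76,0,0,0,0]'

```text
time: 25.93
tool_pos: [0.4713, -0.4017, 0.0275]
tcp_rot: [-3.141, -0.003, 0.0]
contact_force: [-1.3, -0.4, -0.1]
gripper_width: 0.0598
grip_force: 6.2
```

Request:
send_rows --targets '[75,0,0,0,0,75,0,0,0,0,75,0,0,0,0]'

```text
time: 26.18
tool_pos: [0.4713, -0.4018, 0.0275]
tcp_rot: [-3.142, -0.003, 0.0]
contact_force: [-0.7, 0.3, -0.2]
gripper_width: 0.0603
grip_force: 1.3
```

Request:
send_rows --targets '[75,0,0,-0.005,0,75,0,0,-0.005,0,75,0,0,-0.005,0,75,0,0,-0.005,0,75,0,0,-0.005,0,75,0,0,-0.005,0,75,0,0,-0.005,0,75,0,0,-0.005,0,75,0,0,0,0,75,0,0,0,0]'

```text
time: 27.02
tool_pos: [0.4716, -0.402, 0.068]
tcp_rot: [3.141, 0.003, 0.001]
contact_force: [0.3, -0.0, -0.4]
gripper_width: 0.0606
grip_force: 0.0
```

```bash
python3 - <<'E'
from lids import *
s=readout.state(); p=grab_frame('wrist'); print(s['tool_pos'],s['gripper_width'],s['grip_force']); lids(p,s); save(p,'w11.png')
E
```

```text
[ 0.47155904 -0.4020135   0.06802369] 0.06055338969414987 0.0
red px [ 64. 246.] lid [ 0.455 -0.267  0.036] w 0.087 yaw -0.123 n 2740
yel px [260. 253.] lid [ 0.449 -0.401  0.036] w 0.062 yaw -0.079 n 1793
```

View pics/w11.png

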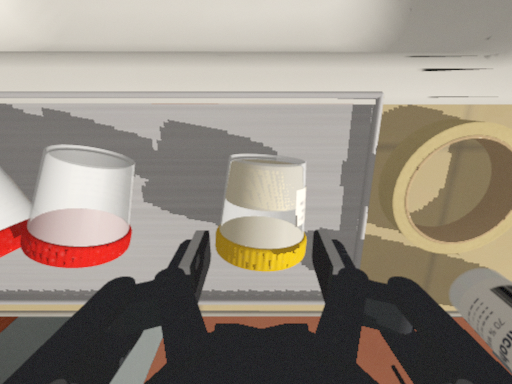

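Yellow slipped out and still lies in place (lid at about (260,250)). I'll retry with slightly more grip.

Request:
send_rows --targets '[60,0,0,0.015,0,60,0,0,0.015,0,60,0,0,0.01,0,90,0,0,0,0,90,0,0,0,0,90,0,0,0,0,90,0,0,0,0,75.5,0,0,0,0,75.5,0,0,0,0,75.5,0,0,0,0]'

```text
time: 27.9
tool_pos: [0.4716, -0.4021, 0.0281]
tcp_rot: [3.141, 0.003, 0.001]
contact_force: [-0.4, 0.2, 0.1]
gripper_width: 0.06
grip_force: 2.4
```

Request:
send_rows --targets '[75.5,0,0,-0.005,0,75.5,0,0,-0.005,0,75.5,0,0,-0.005,0,75.5,0,0,-0.005,0,75.5,0,0,-0.005,0,75.5,0,0,-0.005,0,75.5,0,0,-0.005,0,75.5,0,0,-0.005,0,75.5,0,0,0,0,75.5,0,0,0,0]'

```text
time: 28.73
tool_pos: [0.4715, -0.402, 0.068]
tcp_rot: [3.141, 0.003, 0.001]
contact_force: [0.0, -0.7, -1.0]
gripper_width: 0.06
grip_force: 2.5
```

```bash
cat > asp.py <<'E'
from h import *
# lid mask shape below the tool: strip = lying, disc = upright
def asp(col):
    s=readout.state(); p=grab_frame('wrist'); h=cv2.cvtColor(p['frame'],cv2.COLOR_RGB2HSV)
    r={'blue':[((100,130,40),(125,255,255))],'red':[((0,150,60),(6,255,255)),((172,150,60),(180,255,255))],'yel':[((19,150,60),(30,255,255))]}[col]
    m=sum(cv2.inRange(h,*a) for a in r)
    m[:,:195]=0;m[:,325:]=0;m[:130]=0
    m=cv2.morphologyEx(m,cv2.MORPH_OPEN,np.ones((3,3)))
    k,l,st,c=cv2.connectedComponentsWithStats(m)
    i=1+np.argmax(st[1:,4]) if k>1 else 0
    print('t',s['time'],s['tool_pos'].round(4),'w',s['gripper_width'].__round__(4),'F',round(s['grip_force'],1),'lid box',st[i],'expected held lid px',proj(p,s['tool_pos']+[0,0,.005],s).round())
E
python3 -c "
from asp import *
asp('yel')"
```

```text
t 28.7333 [ 0.4715 -0.402   0.068 ] w 0.06 F 2.5 lid box [ 202  236  120   83 8089] expected held lid px [261. 255.]
```

Request:
send_rows --targets '[75.3,0,0,0,0,75.3,0,0,0,0,75.3,0,0,0,0]'

```text
time: 29.03
tool_pos: [0.4712, -0.4016, 0.0672]
tcp_rot: [-3.141, -0.003, 0.001]
contact_force: [0.4, -0.4, -1.2]
gripper_width: 0.0597
grip_force: 1.5
```

```bash
python3 -c "
from asp import *
asp('yel')"
```

```text
t 29.0333 [ 0.4712 -0.4016  0.0672] w 0.0597 F 1.5 lid box [ 202  234  120   88 8524] expected held lid px [261. 255.]
```

Request:
send_rows --targets '[75.3,0,0,0,0,75.3,0,0,0,0,75.3,0,0,0,0,75.2,0,0,0,0,75.2,0,0,0,0,75.2,0,0,0,0,75.2,0,0,0,0,75.2,0,0,0,0]'

```text
time: 29.75
tool_pos: [0.4714, -0.4018, 0.0676]
tcp_rot: [3.142, 0.003, -0.0]
contact_force: [-0.1, -0.1, -0.6]
gripper_width: 0.0602
grip_force: 0.9
```

```bash
python3 -c "
from asp import *
asp('yel')"
```

```text
t 29.75 [ 0.4714 -0.4018  0.0676] w 0.0602 F 0.9 lid box [ 202  228  120  100 9556] expected held lid px [261. 255.]
```

Request:
send_rows --targets '[75.2,0,0,0,0,75.2,0,0,0,0,75.2,0,0,0,0,75.2,0,0,0,0,75.2,0,0,0,0]'

```text
time: 30.22
tool_pos: [0.4714, -0.4018, 0.0675]
tcp_rot: [-3.142, -0.003, 0.0]
contact_force: [-0.3, 0.3, -0.6]
gripper_width: 0.0599
grip_force: 0.9
```

```bash
python3 -c "
from asp import *
asp('yel')"
```

```text
t 30.2167 [ 0.4714 -0.4018  0.0675] w 0.0599 F 0.9 lid box [ 202  228  120  100 9558] expected held lid px [261. 255.]
```

Request:
send_rows --targets '[255,0,0,0,0,255,0,0,0,0,255,0,0,-0.015,0,255,0,0,-0.025,0,255,0,0,-0.03,0,255,0,0,-0.03,0,255,0,0,-0.03,0,255,0,0,-0.025,0,255,0,0,-0.015,0,255,0,0,0,0]' --newtons 40

```text
time: 31.1
tool_pos: [0.4729, -0.4036, 0.2426]
tcp_rot: [3.135, 0.003, 0.008]
contact_force: [-0.5, 0.1, -0.5]
gripper_width: 0.0585
grip_force: 43.3
```

Request:
send_rows --targets '[255,0.003,-0.015,0,0,255,0.006,-0.03,0,0,255,0.006,-0.036,0,0,255,0.006,-0.036,0,0,255,0.006,-0.036,0,0,255,0.006,-0.036,0,0,255,0.006,-0.036,0,0,255,0.006,-0.036,0,0,255,0.006,-0.036,0,0,255,0.006,-0.036,0,0,255,0.006,-0.036,0,0,255,0.006,-0.036,0,0,255,0.006,-0.036,0,0,255,0.006,-0.036,0,0,255,0.006,-0.036,0,0,255,0.006,-0.036,0,0,255,0.006,-0.036,0,0,255,0.006,-0.036,0,0,255,0.006,-0.03,0,0,255,0.006,-0.03,0,0]'

```text
time: 32.77
tool_pos: [0.5852, 0.2818, 0.2347]
tcp_rot: [3.141, 0.005, -0.007]
contact_force: [0.8, -0.8, -0.7]
gripper_width: 0.0583
grip_force: 43.3
```

```bash
python3 -c "
from asp import *
asp('yel')"
```

```text
t 32.7667 [0.5852 0.2818 0.2347] w 0.0583 F 43.3 lid box [ 203  228  118  100 9487] expected held lid px [261. 255.]
```

Request:
send_rows --targets '[255,0.002,0.002,0.02,0,255,0,0,0.015,0,255,0,0,0.005,0,255,0,0,0,0,255,0,0,0,0]'

```text
time: 33.23
tool_pos: [0.5883, 0.2775, 0.1966]
tcp_rot: [3.141, 0.003, -0.003]
contact_force: [0.1, 0.1, 0.1]
gripper_width: 0.0586
grip_force: 43.4
```

Request:
send_rows --targets '[255,0,0,0.003,0,255,0,0,0.003,0,255,0,0,0,0]'

```text
time: 33.48
tool_pos: [0.5891, 0.2773, 0.1916]
tcp_rot: [-3.142, -0.003, -0.0]
contact_force: [0.0, -0.8, -1.0]
gripper_width: 0.0589
grip_force: 43.4
```

Request:
send_rows --targets '[255,0,0,0.002,0,255,0,0,0.001,0,255,0,0,0,0]'

```text
time: 33.73
tool_pos: [0.5891, 0.2773, 0.1884]
tcp_rot: [3.142, 0.003, -0.0]
contact_force: [0.3, 1.2, -0.7]
gripper_width: 0.0592
grip_force: 43.4
```

Request:
send_rows --targets '[255,0,0,0.002,0,255,0,0,0,0]'

```text
time: 33.9
tool_pos: [0.589, 0.2774, 0.1862]
tcp_rot: [3.141, 0.003, -0.001]
contact_force: [0.2, 0.1, -0.6]
gripper_width: 0.0588
grip_force: 43.4
```

Request:
send_rows --targets '[255,0,0,0.002,0,255,0,0,0,0]'

```text
time: 34.07
tool_pos: [0.589, 0.2774, 0.1841]
tcp_rot: [3.141, 0.003, -0.001]
contact_force: [-0.0, -0.7, -1.1]
gripper_width: 0.0587
grip_force: 43.4
```

Request:
send_rows --targets '[255,0,0,0.002,0,255,0,0,0,0]'

```text
time: 34.23
tool_pos: [0.5893, 0.2775, 0.1825]
tcp_rot: [-3.141, -0.003, -0.0]
contact_force: [-0.1, -0.0, -0.6]
gripper_width: 0.0586
grip_force: 43.4
```

Request:
send_rows --targets '[255,0,0,0.002,0,255,0,0,0,0]'

```text
time: 34.4
tool_pos: [0.5902, 0.2775, 0.182]
tcp_rot: [-3.141, -0.003, -0.004]
contact_force: [1.0, -0.6, 4.1]
gripper_width: 0.0588
grip_force: 43.8
```

Request:
send_rows --targets '[255,0,0,0.002,0,255,0,0,0,0]'

```text
time: 34.57
tool_pos: [0.5912, 0.2775, 0.1816]
tcp_rot: [-3.141, -0.003, -0.009]
contact_force: [0.2, -1.2, 9.0]
gripper_width: 0.0592
grip_force: 44.2
```

Request:
send_rows --targets '[77,0,0,0,0,76,0,0,0,0,76,0,0,-0.002,0,75,0,0,-0.002,0,75,0,0,0,0,74,0,0,0,0,70,0,0,0,0,60,0,0,0,0,45,0,0,0,0,45,0,0,0,0,45,0,0,-0.02,0,45,0,0,-0.03,0,0,0,0,-0.03,0,0,-0.02,0.03,-0.01,0,0,-0.02,0.036,0,0,0,-0.02,0.036,0,0,0,-0.02,0.036,0,0,0,-0.02,0.036,0,0,0,-0.02,0.036,0,0]'

```text
time: 36.15
tool_pos: [0.4683, 0.066, 0.2725]
tcp_rot: [3.141, 0.004, 0.001]
contact_force: [0.5, -1.6, 0.4]
gripper_width: 0.0853
grip_force: 0.0
```

Request:
send_rows --targets '[0,-0.02,0.036,0,0,0,-0.02,0.036,0,0,0,-0.01,0.036,0,0,0,0,0.036,0,0,0,0,0.036,0,0,0,0,0.036,0,0,0,0,0.036,0,0,0,0,0.036,0,0,0,0,0.02,0,0,0,0,0,0,0,0,0,0,0,0]'

```text
time: 37.07
tool_pos: [0.4199, -0.2414, 0.2724]
tcp_rot: [-3.141, 0.0, 0.0]
contact_force: [0.8, 0.4, -0.6]
gripper_width: 0.0857
grip_force: 0.0
```

```bash
cat > look.py <<'E'
from lids import *
def axes(p,s,col):
    # lid + pale body per cup is hard to segment; print trace masks instead
    for d in trace(p,'cup_1_mid'):
        m=d['mask'].astype(np.uint8); pts=cv2.findNonZero(m)
        if pts is None: continue
        r=cv2.minAreaRect(pts); print('trace conf',round(d['conf'],2),'ext',np.round(d['extent']),'ctr',ray(p,*r[0],.03,s).round(3),'rect',np.round(r[1]),round(r[2]))
E
python3 - <<'E'
from look import *
s=readout.state(); p=grab_frame('wrist'); print(s['tool_pos'],s['tcp_rot']); lids(p,s); axes(p,s,0)
t=grab_frame('top'); h=cv2.cvtColor(t['frame'],cv2.COLOR_RGB2HSV)
for n,lo,hi in(('blue',(100,150,60),(120,255,255)),('yel',(20,170,90),(32,255,255))):
    m=cv2.inRange(h,lo,hi); k,l,st,c=cv2.connectedComponentsWithStats(m)
    for i in range(1,k):
        if st[i,4]>80: print(n,st[i],ray(t,*c[i],.197).round(3))
cv2.imwrite('pics/t12.png',t['frame'][:,:,::-1]); save(p,'w12.png')
E
```

```text
[ 0.41985165 -0.24141845  0.2724347 ] [-3.14084758e+00  2.39599946e-04  3.66239549e-04]
red px [268. 129.] lid [ 0.459 -0.25   0.036] w 0.111 yaw 0.104 n 867
trace conf 0.87 ext [213.  85.  51.  61.] ctr [ 0.479 -0.205  0.03 ] rect [53. 44.] 63
blue [118  75  49  27 644] [0.827 0.298 0.197]
blue [ 97 151  19  18 267] [0.595 0.383 0.197]
blue [ 22 166  31  40 332] [0.506 0.599 0.197]
yel [134 154  16  17 125] [0.59  0.269 0.197]
```

Request:
send_rows --targets '[0,0.034,0.018,0,0,0,0.033,0.017,0,0,0,0,0,0,-0.123,0,0,0,0,-0.123,0,0,0,0,-0.123,0,0,0,0,-0.123,0,0,0,0,-0.123,0,0,0,0,-0.123,0,0,0,0,-0.123,0,0,0,0,-0.123,0,0,0,0,-0.123,0,0,0,0,-0.123,0,0,0,0,-0.122,0,0,0,0,0,0,0,0,0,0]'

```text
time: 38.47
tool_pos: [0.4874, -0.2747, 0.2727]
tcp_rot: [2.451, 1.965, 0.0]
contact_force: [0.2, 0.5, 0.4]
gripper_width: 0.0853
grip_force: 0.0
```

```bash
python3 - <<'E'
from look import *
s=readout.state(); p=grab_frame('wrist'); m=R.from_rotvec(s['tcp_rot']).as_matrix(); print(s['tool_pos'],np.arctan2(m[1,0],m[0,0])); axes(p,s,0)
print('exp centre',proj(p,[.487,-.276,.03],s),'lid',proj(p,[.455,-.269,.035],s),'base',proj(p,[.519,-.283,.027],s))
h=cv2.cvtColor(p['frame'],cv2.COLOR_RGB2HSV); M=cv2.inRange(h,(0,170,90),(4,255,255))|cv2.inRange(h,(174,170,90),(180,255,255))
M[:, :190]=0
for r in range(60,200,6):
    c=np.flatnonzero(M[r]); 
    if len(c)>2: print(r,c.min(),c.max(),len(c))
save(p,'w13.png')
E
```

```text
[ 0.48739484 -0.27468879  0.27271746] 1.3519032523119199
trace conf 0.97 ext [214.  80.  57.  63.] ctr [ 0.474 -0.204  0.03 ] rect [46. 52.] 45
exp centre [261.90630759 157.99465595] lid [238.57183823 158.88245586] base [284.78489433 157.43127963]
108 211 221 11
114 214 226 13
120 218 231 14
126 223 236 14
132 228 241 14
138 234 245 12
144 241 249 9
150 240 250 11
156 240 250 11
162 240 250 11
168 240 249 10
174 240 249 10
180 239 249 11
```

Request:
send_rows --targets '[0,-0.008,0,0,0,0,0,0,0.03,0,0,0,0,0.03,0,0,0,0,0.03,0,0,0,0,0.03,0,0,0,0,0.03,0,0,0,0,0.03,0,0,0,0,0.03,0,0,0,0,0.025,0,0,0,0,0.011,0,0,0,0,0,0,255,0,0,0,0,255,0,0,0,0,255,0,0,0,0,255,0,0,0,0,255,0,0,0,0]' --newtons 20

```text
time: 39.9
tool_pos: [0.4869, -0.285, 0.0287]
tcp_rot: [2.445, 1.965, 0.001]
contact_force: [1.0, -1.6, 5.9]
gripper_width: 0.0664
grip_force: 23.3
```

Request:
send_rows --targets '[255,0,0,-0.01,0,255,-0.005,0,-0.008,0,255,0,0,0,-0.11,255,0,0,0,-0.109,255,-0.025,0,0,0,255,-0.03,0,0,0,255,-0.03,0,0,0,255,-0.015,0,0,0,255,0,0,0.009,0,255,0,0,0.009,0,255,0,0,0,0,60,0,0,0,0,50,0,0,0,0,40,0,0,0,0,25,0,0,0,0,10,0,0,0,0,0,0,0,0,0,0,0,0,0,0]'

```text
time: 41.4
tool_pos: [0.4845, -0.3882, 0.0264]
tcp_rot: [-2.219, -2.224, -0.0]
contact_force: [0.3, -1.0, -0.1]
gripper_width: 0.0855
grip_force: 0.0
```

Request:
send_rows --targets '[0,0,0,-0.02,0,0,0,0,-0.03,0,0,0,0,-0.03,0,0,0,0,-0.03,0,0,0,0,-0.03,0.12,0,0,0,-0.03,0.12,0,0,0,0,0.12,0,0,0,0,0.12,0,0,0,0,0.12,0,0,0,0,0.12,0,0,0,0,0.12,0,0,0,0,0.12,0,0,0,0,0.12,0,0,0,0,0.12,0,0,0,0,0.12,0,0,0,0,0.12,0,0,0,0,0.12,0,-0.03,0,0,0.011,0,-0.03,0,0,0,0,0,0,0,0]'

```text
time: 43.07
tool_pos: [0.4207, -0.3883, 0.1954]
tcp_rot: [-3.139, 0.0, 0.006]
contact_force: [-0.2, 0.7, 0.2]
gripper_width: 0.0857
grip_force: 0.0
```

```bash
python3 - <<'E'
from look import *
s=readout.state(); p=grab_frame('wrist'); print(s['tool_pos'],s['tcp_rot']); lids(p,s); axes(p,s,0); save(p,'w14.png')
E
```

```text
[ 0.42069718 -0.38827317  0.19542966] [-3.13935169e+00  2.49876945e-04  5.80558441e-03]
red px [104. 142.] lid [ 0.454 -0.218  0.036] w 0.072 yaw 0.355 n 1221
red px [259. 139.] lid [ 0.457 -0.386  0.036] w 0.059 yaw -0.022 n 762
red px [497. 238.] lid [ 0.336 -0.676  0.036] w 0.055 yaw -1.294 n 796
trace conf 0.92 ext [51. 82. 84. 78.] ctr [ 0.48  -0.206  0.03 ] rect [79. 64.] 63
```

Request:
send_rows --targets '[0,0.02,-0.002,0,0,0,0.013,0,0,0,0,0,0,0.03,0,0,0,0,0.03,0,0,0,0,0.03,0,0,0,0,0.03,0,0,0,0,0.03,0,0,0,0,0.017,0,0,0,0,0,0,90,0,0,0,0,90,0,0,0,0,90,0,0,0,0,90,0,0,0,0,90,0,0,0,0,76,0,0,0,0,76,0,0,0,0,76,0,0,0,0]' --newtons 20

```text
time: 44.58
tool_pos: [0.4588, -0.3883, 0.0317]
tcp_rot: [3.138, 0.003, 0.005]
contact_force: [1.0, 0.6, 6.8]
gripper_width: 0.06
grip_force: 15.1
```

Request:
send_rows --targets '[75.2,0,0,0,0,75.2,0,0,0,0,75.2,0,0,0,0]'

```text
time: 44.83
tool_pos: [0.4587, -0.3882, 0.0316]
tcp_rot: [3.138, 0.003, 0.004]
contact_force: [0.3, 0.2, 6.7]
gripper_width: 0.0602
grip_force: 10.0
```

Request:
send_rows --targets '[74,0,0,-0.002,0,74,0,0,0,0,74,0,0,0,0]'

```text
time: 45.08
tool_pos: [0.4574, -0.3868, 0.0316]
tcp_rot: [-3.142, -0.003, 0.0]
contact_force: [-0.5, -0.2, 2.7]
gripper_width: 0.0602
grip_force: 3.9
```

```bash
python3 -c "
from asp import *
asp('red')"
```

```text
t 45.0833 [ 0.4574 -0.3868  0.0316] w 0.0602 F 3.9 lid box [ 203  244  117   53 3182] expected held lid px [261. 255.]
```

Request:
send_rows --targets '[73.5,0,0,-0.002,0,73.5,0,0,0,0,73.5,0,0,0,0]'

```text
time: 45.38
tool_pos: [0.4573, -0.3866, 0.0333]
tcp_rot: [-3.141, -0.003, 0.001]
contact_force: [-1.2, -0.2, -1.0]
gripper_width: 0.0608
grip_force: 2.1
```

Request:
send_rows --targets '[73.5,0,0,-0.005,0,73.5,0,0,-0.005,0,73.5,0,0,-0.005,0,73.5,0,0,-0.005,0,73.5,0,0,-0.005,0,73.5,0,0,-0.005,0,73.5,0,0,-0.005,0,73.5,0,0,0,0,73.5,0,0,0,0,73.5,0,0,0,0]'

```text
time: 46.22
tool_pos: [0.4574, -0.3867, 0.0684]
tcp_rot: [-3.141, -0.003, 0.0]
contact_force: [0.3, -0.6, -0.2]
gripper_width: 0.061
grip_force: 0.0
```

```bash
python3 -c "
from asp import *
asp('red')"
```

```text
t 46.2167 [ 0.4574 -0.3867  0.0684] w 0.061 F 0.0 lid box [ 223  259   86   46 1715] expected held lid px [261. 255.]
```

Request:
send_rows --targets '[50,0,0,0.015,0,50,0,0,0.015,0,50,0,0,0.012,0,50,0,0,0,0,50,0,0,0,0]'

```text
time: 46.68
tool_pos: [0.457, -0.3861, 0.0255]
tcp_rot: [-3.14, -0.003, 0.002]
contact_force: [0.5, 0.3, -0.1]
gripper_width: 0.0686
grip_force: 0.0
```

Request:
send_rows --targets '[90,0,0,0,0,90,0,0,0,0,90,0,0,0,0,75.5,0,0,0,0,75.5,0,0,0,0,75.5,0,0,0,0]'

```text
time: 47.18
tool_pos: [0.4577, -0.387, 0.0269]
tcp_rot: [3.141, 0.003, 0.001]
contact_force: [-0.2, -0.2, -0.1]
gripper_width: 0.0601
grip_force: 0.0
```

```bash
python3 -c "
from asp import *
asp('red')"
```

```text
t 47.1833 [ 0.4577 -0.387   0.0269] w 0.0601 F 0.0 lid box [207 302  12  30 198] expected held lid px [261. 255.]
```

Request:
send_rows --targets '[40,0,0,0,0,0,0,0,0,0,0,0,0,-0.02,0,0,0,0,-0.03,0,0,-0.01,0,-0.03,0,0,-0.02,0,-0.03,0,0,-0.02,0,-0.03,0,0,0,0,-0.03,0,0,0,0,0,0]'

```text
time: 47.98
tool_pos: [0.409, -0.3901, 0.204]
tcp_rot: [3.132, 0.001, 0.011]
contact_force: [0.1, -0.5, 0.9]
gripper_width: 0.0854
grip_force: 0.0
```

```bash
python3 - <<'E'
from look import *
s=readout.state(); p=grab_frame('wrist'); print(s['tool_pos'],s['tcp_rot']); lids(p,s); axes(p,s,0); save(p,'w15.png')
E
```

```text
[ 0.40898141 -0.390127    0.20395799] [3.13150304e+00 1.05784914e-03 1.07375120e-02]
red px [102. 132.] lid [ 0.454 -0.218  0.036] w 0.071 yaw 0.353 n 1280
red px [257. 165.] lid [ 0.416 -0.387  0.036] w 0.06 yaw -0.09 n 653
red px [495. 220.] lid [ 0.345 -0.682  0.036] w 0.059 yaw -0.396 n 1070
trace conf 0.87 ext [52. 72. 83. 78.] ctr [ 0.48  -0.206  0.03 ] rect [81. 63.] 63
trace conf 0.63 ext [399. 161. 113.  76.] ctr [ 0.37  -0.632  0.03 ] rect [129.  49.] 22
```

View pics/w15.png

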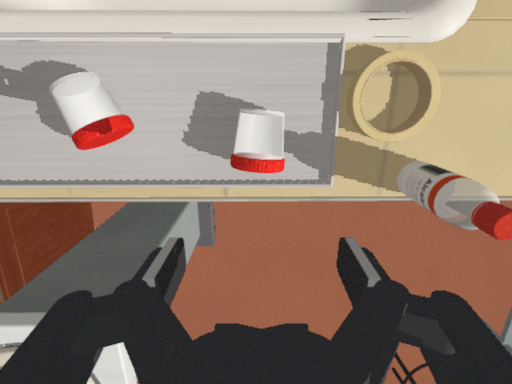

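Red 2 has slid toward the front rim. It still lies straight, with its lid at (257,165), so I'll grip it again more firmly.

Request:
send_rows --targets '[0,0.006,-0.003,0,0,0,0,0,0.03,0,0,0,0,0.03,0,0,0,0,0.03,0,0,0,0,0.03,0,0,0,0,0.03,0,0,0,0,0.02,0,0,0,0,0.007,0,0,0,0,0,0,0,0,0,0,0,90,0,0,0,0,90,0,0,0,0,90,0,0,0,0,90,0,0,0,0,90,0,0,0,0]' --newtons 20

```text
time: 49.33
tool_pos: [0.4144, -0.3852, 0.0213]
tcp_rot: [3.139, 0.003, 0.003]
contact_force: [-0.7, 0.4, 6.1]
gripper_width: 0.06
grip_force: 21.2
```

Request:
send_rows --targets '[76,0,0,0,0,76,0,0,0,0,76,0,0,0,0]'

```text
time: 49.58
tool_pos: [0.4144, -0.3852, 0.0212]
tcp_rot: [3.139, 0.003, 0.003]
contact_force: [0.5, 0.2, 5.7]
gripper_width: 0.06
grip_force: 15.1
```

```bash
python3 -c "
from asp import *
asp('red')"
```

```text
t 49.5833 [ 0.4144 -0.3852  0.0212] w 0.06 F 15.1 lid box [ 198  237  127   66 3853] expected held lid px [261. 255.]
```

Request:
send_rows --targets '[76,0,0,-0.003,0,75.5,0,0,-0.003,0,75,0,0,0,0,75,0,0,0,0,75,0,0,0,0]'

```text
time: 50.05
tool_pos: [0.4133, -0.3836, 0.0253]
tcp_rot: [-3.141, -0.003, 0.001]
contact_force: [0.4, -0.1, -0.2]
gripper_width: 0.0602
grip_force: 7.9
```

Request:
send_rows --targets '[74.5,0,0,0,0,74.5,0,0,0,0,74.5,0,0,0,0]'

```text
time: 50.3
tool_pos: [0.4135, -0.3838, 0.0254]
tcp_rot: [-3.141, -0.003, 0.0]
contact_force: [-0.4, -0.4, -0.8]
gripper_width: 0.0604
grip_force: 4.9
```

```bash
python3 -c "
from asp import *
asp('red')"
```

```text
t 50.3 [ 0.4135 -0.3838  0.0254] w 0.0604 F 4.9 lid box [ 198  238  127   61 4043] expected held lid px [261. 255.]
```

Request:
send_rows --targets '[74.5,0,0,-0.005,0,74.5,0,0,-0.005,0,74.5,0,0,-0.005,0,74.5,0,0,-0.005,0,74.5,0,0,-0.005,0,74.5,0,0,-0.005,0,74.5,0,0,-0.005,0,74.5,0,0,-0.005,0,74.5,0,0,0,0]'

```text
time: 51.1
tool_pos: [0.4141, -0.3846, 0.0669]
tcp_rot: [3.14, 0.003, 0.002]
contact_force: [-0.2, -0.4, 0.7]
gripper_width: 0.0604
grip_force: 2.7
```

```bash
python3 -c "
from asp import *
asp('red')"
```

```text
t 51.1 [ 0.4141 -0.3846  0.0669] w 0.0604 F 2.7 lid box [ 199  212  125   73 7101] expected held lid px [261. 255.]
```

Request:
send_rows --targets '[74,0,0,0,0,74,0,0,0,0,74,0,0,0,0]'

```text
time: 51.4
tool_pos: [0.4134, -0.3838, 0.0653]
tcp_rot: [-3.141, -0.003, 0.0]
contact_force: [-0.1, 0.2, -0.7]
gripper_width: 0.0606
grip_force: 0.0
```

```bash
python3 -c "
from asp import *
asp('red')"
```

```text
t 51.4 [ 0.4134 -0.3838  0.0653] w 0.0606 F 0.0 lid box [ 205  166  115  110 9962] expected held lid px [261. 255.]
```

```bash
python3 -c "
from asp import *
s=readout.state();p=grab_frame('wrist')
print(ray(p,262,221,.067,s),ray(p,262,221,.035,s)); asp('red')
for x in(.40,.4134,.42,.43): print(x,proj(p,[x-.031,-.384,.067],s).round(),proj(p,[x+.031,-.384,.067],s).round(), proj(p,[x,-.384+.031,.067],s).round())"
```

```text
[ 0.4319218  -0.38437382  0.067     ] [ 0.41622336 -0.38449613  0.035     ]
t 51.5 [ 0.4134 -0.3838  0.0653] w 0.0607 F 0.6 lid box [ 205  170  113  108 9669] expected held lid px [261. 255.]
0.4 [261. 316.] [261. 223.] [206. 272.]
0.4134 [261. 298.] [261. 199.] [205. 252.]
0.42 [261. 288.] [261. 187.] [204. 241.]
0.43 [261. 274.] [261. 167.] [203. 224.]
```

Request:
send_rows --targets '[74,0,0,0,0,74,0,0,0,0,74,0,0,0,0,74,0,0,0,0,74,0,0,0,0]'

```text
time: 51.97
tool_pos: [0.4135, -0.3838, 0.0655]
tcp_rot: [-3.141, -0.003, 0.0]
contact_force: [0.1, -0.1, -0.0]
gripper_width: 0.0606
grip_force: 0.5
```

```bash
python3 -c "
from asp import *
asp('red'); asp('red')"
```

```text
t 51.9667 [ 0.4135 -0.3838  0.0655] w 0.0606 F 0.5 lid box [ 205  170  113  108 9667] expected held lid px [261. 255.]
t 52.0167 [ 0.4135 -0.3839  0.0655] w 0.0606 F 0.5 lid box [ 205  170  113  108 9667] expected held lid px [261. 255.]
```

Request:
send_rows --targets '[65,0,0,0,0,40,0,0,0,0,40,0,0,0,0,40,0,0,0,0,40,0,0,0,0]'

```text
time: 52.48
tool_pos: [0.4136, -0.384, 0.0656]
tcp_rot: [3.142, 0.003, 0.0]
contact_force: [0.0, 0.4, 0.4]
gripper_width: 0.072
grip_force: 0.0
```

```bash
python3 -c "
from asp import *
asp('red'); asp('red')"
```

```text
t 52.4833 [ 0.4136 -0.384   0.0656] w 0.072 F 0.0 lid box [ 206  171  112  108 9505] expected held lid px [261. 255.]
t 52.5333 [ 0.4136 -0.3839  0.0656] w 0.0717 F 0.0 lid box [ 206  171  112  108 9507] expected held lid px [261. 255.]
```

Red 2 now stands upright on the tray without support: its lid disc holds still with the fingers open. I'll grip it by the lid and carry it.

Request:
send_rows --targets '[40,0.015,0,0,0,40,0,0,0.009,0,40,0,0,0,0,100,0,0,0,0,255,0,0,0,0,255,0,0,0,0,255,0,0,0,0,255,0,0,-0.015,0,255,0,0,-0.025,0,255,0,0,-0.03,0,255,0,0,-0.03,0,255,0,0,-0.03,0,255,0,0,-0.03,0,255,0,0,-0.02,0,255,0,0,0,0]' --newtons 40

```text
time: 53.83
tool_pos: [0.43, -0.3861, 0.2424]
tcp_rot: [3.134, 0.003, 0.009]
contact_force: [1.0, -0.9, -0.7]
gripper_width: 0.0595
grip_force: 43.4
```

```bash
python3 -c "
from asp import *
asp('red')"
```

```text
t 53.8333 [ 0.43   -0.3861  0.2424] w 0.0595 F 43.4 lid box [  203   202   117   109 10081] expected held lid px [261. 255.]
```

Request:
send_rows --targets '[255,0.004,-0.018,0,0,255,0.01,-0.03,0,0,255,0.01,-0.036,0,0,255,0.01,-0.036,0,0,255,0.01,-0.036,0,0,255,0.01,-0.036,0,0,255,0.01,-0.036,0,0,255,0.01,-0.036,0,0,255,0.01,-0.036,0,0,255,0.01,-0.036,0,0,255,0.01,-0.036,0,0,255,0.01,-0.036,0,0,255,0.01,-0.036,0,0,255,0.01,-0.036,0,0,255,0.01,-0.036,0,0,255,0.009,-0.028,0,0,255,0,-0.015,0,0,255,0,0,0,0,255,0,0,0,0]'

```text
time: 55.47
tool_pos: [0.5794, 0.1756, 0.2343]
tcp_rot: [3.141, 0.005, -0.006]
contact_force: [0.3, -0.2, -0.1]
gripper_width: 0.0596
grip_force: 43.4
```

```bash
python3 -c "
from asp import *
asp('red')
t=grab_frame('top'); h=cv2.cvtColor(t['frame'],cv2.COLOR_RGB2HSV)
s=readout.state(); p=grab_frame('wrist'); hw=cv2.cvtColor(p['frame'],cv2.COLOR_RGB2HSV)
m=cv2.inRange(hw,(18,170,60),(32,255,255)); k,l,st,c=cv2.connectedComponentsWithStats(m)
for i in range(1,k):
    if st[i,4]>400: print('yel wrist',st[i],ray(p,*(st[i,:2]+st[i,2:4]/2),.197,s).round(3))
"
```

```text
t 55.4667 [0.5794 0.1756 0.2343] w 0.0596 F 43.4 lid box [  203   202   116   109 10022] expected held lid px [261. 255.]
yel wrist [  73  164   95   85 6216] [0.59  0.269 0.197]
```

Request:
send_rows --targets '[255,0.001,0.003,0.02,0,255,0,0,0.015,0,255,0,0,0.007,0,255,0,0,0,0,255,0,0,0.002,0,255,0,0,0,0]'

```text
time: 56.12
tool_pos: [0.582, 0.1721, 0.1933]
tcp_rot: [-3.141, -0.002, -0.002]
contact_force: [-0.2, 0.0, -0.7]
gripper_width: 0.0598
grip_force: 43.5
```

Request:
send_rows --targets '[255,0,0,0.002,0,255,0,0,0.002,0,255,0,0,0,0]'

```text
time: 56.37
tool_pos: [0.5816, 0.1724, 0.1886]
tcp_rot: [-3.142, -0.003, -0.0]
contact_force: [0.2, -0.9, -1.4]
gripper_width: 0.0595
grip_force: 43.4
```

Request:
send_rows --targets '[255,0,0,0.002,0,255,0,0,0,0]'

```text
time: 56.53
tool_pos: [0.5814, 0.1724, 0.1863]
tcp_rot: [3.142, 0.003, -0.001]
contact_force: [-0.9, 0.6, -2.2]
gripper_width: 0.0594
grip_force: 43.4
```

Request:
send_rows --targets '[255,0,0,0.002,0,255,0,0,0,0]'

```text
time: 56.7
tool_pos: [0.5823, 0.1725, 0.1861]
tcp_rot: [-3.142, -0.003, -0.004]
contact_force: [-1.4, -0.5, 5.2]
gripper_width: 0.0595
grip_force: 43.9
```

Request:
send_rows --targets '[77,0,0,0,0,76,0,0,-0.001,0,75,0,0,0,0,74,0,0,0,0,70,0,0,0,0,60,0,0,0,0,45,0,0,0,0,45,0,0,0,0,45,0,0,-0.02,0,45,0,0,-0.03,0,0,0,0,-0.03,0,0,-0.02,0.03,0,0,0,-0.02,0.036,0,0,0,-0.02,0.036,0,0,0,-0.02,0.036,0,0,0,-0.02,0.036,0,0,0,-0.02,0.036,0,0,0,-0.02,0.036,0,0,0,-0.02,0.036,0,0,0,0,0.036,0,0]'

```text
time: 58.37
tool_pos: [0.4194, -0.1468, 0.2654]
tcp_rot: [-3.141, -0.002, 0.002]
contact_force: [-0.2, 0.5, -0.0]
gripper_width: 0.0855
grip_force: 0.0
```

Request:
send_rows --targets '[0,0,0.036,0,0,0,0,0.036,0.02,0,0,0,0,0.025,0,0,0,0,0.02,0,0,0,0,0,0,0,0,0,0,0]'

```text
time: 58.87
tool_pos: [0.4216, -0.2173, 0.1998]
tcp_rot: [-3.14, -0.003, 0.003]
contact_force: [0.1, 0.9, 0.3]
gripper_width: 0.0854
grip_force: 0.0
```

```bash
python3 - <<'E'
from look import *
s=readout.state(); p=grab_frame('wrist'); print(s['tool_pos'],s['tcp_rot']); lids(p,s); axes(p,s,0); save(p,'w16.png')
h=cv2.cvtColor(p['frame'],cv2.COLOR_RGB2HSV); M=cv2.inRange(h,(0,150,70),(5,255,255))|cv2.inRange(h,(172,150,70),(180,255,255)); M[230:]=0
k,l,st,c=cv2.connectedComponentsWithStats(M)
for i in range(1,k):
    if st[i,4]>300:
        q=(l==i); print(st[i]); 
        for cc in range(st[i,0],st[i,0]+st[i,2],8):
            r=np.flatnonzero(q[:,cc]); print(cc,r.min(),r.max(),end='; ')
d=trace(p,'cup_1_mid')
if d:
    m=d[0]['mask']
    print(); 
    for r in range(int(d[0]['extent'][1]),384,8):
        c=np.flatnonzero(m[r]); 
        if len(c): print(r,c.min(),c.max(),end='; ')
E
```

```text
[ 0.42158986 -0.21732318  0.19979331] [-3.13968751e+00 -2.65979674e-03  3.20913257e-03]
red px [263. 144.] lid [ 0.452 -0.218  0.036] w 0.06 yaw 0.456 n 689
[236 127  53  33 720]
236 149 152; 244 146 158; 252 142 156; 260 138 152; 268 134 148; 276 130 144; 284 127 140;
```

Request:
send_rows --targets '[0,0.015,0.001,0,0,0,0.015,0,0,0,0,0,0,0,-0.113,0,0,0,0,-0.113,0,0,0,0,-0.112,0,0,0,0,-0.112,0,0,0,0.03,0,0,0,0,0.03,0,0,0,0,0.03,0,0,0,0,0.03,0,0,0,0,0.02,0,0,0,0,0,0]' --newtons 20

```text
time: 60.02
tool_pos: [0.4504, -0.2169, 0.0576]
tcp_rot: [-3.057, -0.704, 0.006]
contact_force: [-0.5, -0.1, -1.4]
gripper_width: 0.0855
grip_force: 0.0
```

```bash
python3 - <<'E'
from look import *
s=readout.state(); p=grab_frame('wrist'); m=R.from_rotvec(s['tcp_rot']).as_matrix(); print(s['tool_pos'],np.arctan2(m[1,0],m[0,0])); lids(p,s)
E
```

```text
[ 0.45039228 -0.21690561  0.05760798] 0.4524977311613276
red px [265. 239.] lid [ 0.447 -0.221  0.036] w 0.062 yaw 0.431 n 2247
```

Request:
send_rows --targets '[0,0,0.002,0.02,0,0,0,0,0.01,0,0,0,0,0,0,90,0,0,0,0,90,0,0,0,0,90,0,0,0,0,90,0,0,0,0,90,0,0,0,0]'

```text
time: 60.73
tool_pos: [0.454, -0.2212, 0.0321]
tcp_rot: [3.06, 0.703, 0.002]
contact_force: [-2.0, 0.6, 7.6]
gripper_width: 0.0593
grip_force: 20.8
```

Request:
send_rows --targets '[76,0,0,-0.002,0,75,0,0,0,0,75,0,0,0,0,75,0,0,0,0]'

```text
time: 61.07
tool_pos: [0.4531, -0.2206, 0.0326]
tcp_rot: [-3.062, -0.704, -0.0]
contact_force: [0.3, 0.5, 0.6]
gripper_width: 0.0602
grip_force: 0.1
```

```bash
python3 -c "
from asp import *
asp('red')"
```

```text
t 61.0667 [ 0.4531 -0.2206  0.0326] w 0.0602 F 0.1 lid box [ 203  240  116   53 3178] expected held lid px [262. 255.]
```

Request:
send_rows --targets '[55,0,0,0,0,55,0,0,0.005,0,55,0,0,0,0,90,0,0,0,0,90,0,0,0,0,90,0,0,0,0,76,0,0,0,0,76,0,0,0,0,76,0,0,0,0]'

```text
time: 61.87
tool_pos: [0.4531, -0.2206, 0.0276]
tcp_rot: [3.062, 0.704, 0.0]
contact_force: [-0.0, -0.1, -0.4]
gripper_width: 0.0598
grip_force: 0.6
```

Request:
send_rows --targets '[75.5,0,0,0,0,75.5,0,0,0,0,75.5,0,0,0,0]'

```text
time: 62.12
tool_pos: [0.4532, -0.2207, 0.0276]
tcp_rot: [3.062, 0.704, 0.0]
contact_force: [-0.5, 0.2, -0.4]
gripper_width: 0.06
grip_force: 0.1
```

Request:
send_rows --targets '[77,0,0,0,0,77,0,0,0,0,77,0,0,0,0]'

```text
time: 62.37
tool_pos: [0.4531, -0.2207, 0.0277]
tcp_rot: [3.062, 0.704, 0.0]
contact_force: [-0.3, 1.1, 0.6]
gripper_width: 0.0595
grip_force: 3.3
```

```bash
python3 -c "
from asp import *
asp('red')"
```

```text
t 62.3667 [ 0.4531 -0.2207  0.0277] w 0.0595 F 3.3 lid box [ 202  246  119   55 3378] expected held lid px [262. 255.]
```

Request:
send_rows --targets '[77.2,0,0,-0.005,0,77.2,0,0,-0.005,0,77.2,0,0,-0.005,0,77.2,0,0,-0.005,0,77.2,0,0,-0.005,0,77.2,0,0,-0.005,0,77.2,0,0,-0.005,0,77.2,0,0,0,0]'

```text
time: 63.08
tool_pos: [0.4538, -0.2212, 0.0639]
tcp_rot: [3.06, 0.703, 0.002]
contact_force: [-0.6, 0.2, 0.2]
gripper_width: 0.0603
grip_force: 0.1
```

```bash
python3 -c "
from asp import *
asp('red')"
```

```text
t 63.0833 [ 0.4538 -0.2212  0.0639] w 0.0603 F 0.1 lid box [ 205  199  113  107 9563] expected held lid px [262. 255.]
```

Request:
send_rows --targets '[65,0,0,0,0,45,0,0,0,0,45,0,0,0,0,45,0,0,0,0]'

```text
time: 63.47
tool_pos: [0.453, -0.2205, 0.0623]
tcp_rot: [-3.061, -0.704, 0.001]
contact_force: [-0.0, -0.8, 0.3]
gripper_width: 0.0705
grip_force: 0.0
```

```bash
python3 -c "
from asp import *
s=readout.state();p=grab_frame('wrist'); asp('red'); asp('red')
m=R.from_rotvec(s['tcp_rot']).as_matrix()
for v in (245,250,255): print(v,(m.T@(ray(p,262,v,.067,s)-s['tool_pos'])).round(4))"
```

```text
t 63.5167 [ 0.453  -0.2205  0.0623] w 0.0705 F 0.0 lid box [ 205  204  110  103 9009] expected held lid px [262. 255.]
t 63.5667 [ 0.453  -0.2205  0.0624] w 0.0703 F 0.0 lid box [ 205  204  110  103 9006] expected held lid px [262. 255.]
245 [ 0.0061 -0.0001 -0.0047]
250 [ 0.003  -0.0001 -0.0047]
255 [-0.     -0.0001 -0.0047]
```

Request:
send_rows --targets '[45,0,0,0.006,0,45,0,0,0,0,100,0,0,0,0,255,0,0,0,0,255,0,0,0,0,255,0,0,0,0,255,0,0,-0.015,0,255,0,0,-0.025,0,255,0,0,-0.03,0.113,255,0,0,-0.03,0.113,255,0,0,-0.03,0.113,255,0,0,-0.03,0.112,255,0,0,-0.02,0,255,0,0,0,0,255,0,0,0,0]' --newtons 40

```text
time: 64.87
tool_pos: [0.4536, -0.221, 0.2376]
tcp_rot: [3.14, 0.002, 0.003]
contact_force: [-0.1, 0.5, -1.3]
gripper_width: 0.0582
grip_force: 43.1
```

Request:
send_rows --targets '[255,0.006,-0.015,0,0,255,0.012,-0.03,0,0,255,0.015,-0.036,0,0,255,0.015,-0.036,0,0,255,0.015,-0.036,0,0,255,0.015,-0.036,0,0,255,0.015,-0.036,0,0,255,0.015,-0.03,0,0,255,0.01,-0.025,0,0,255,0.005,-0.01,0,0,255,0,0,0,0,255,0,0,0,0]'

```text
time: 65.87
tool_pos: [0.5751, 0.0691, 0.2349]
tcp_rot: [3.141, 0.003, -0.005]
contact_force: [0.3, -0.2, -0.0]
gripper_width: 0.0581
grip_force: 43.2
```

```bash
python3 -c "
from asp import *
asp('red')
s=readout.state(); p=grab_frame('wrist'); hw=cv2.cvtColor(p['frame'],cv2.COLOR_RGB2HSV)
m=cv2.inRange(hw,(0,150,60),(6,255,255))|cv2.inRange(hw,(172,150,60),(180,255,255)); k,l,st,c=cv2.connectedComponentsWithStats(m)
for i in range(1,k):
    if st[i,4]>400: print(st[i],ray(p,*(st[i,:2]+st[i,2:4]/2),.197,s).round(3))
"
```

```text
t 65.8667 [0.5751 0.0691 0.2349] w 0.0581 F 43.2 lid box [ 205  208  113  107 9782] expected held lid px [261. 255.]
[  66  165   95   86 6242] [0.584 0.169 0.197]
[ 205  207  113  108 9789] [0.542 0.068 0.197]
```

Request:
send_rows --targets '[255,0,0,0.02,0,255,0,0,0.015,0,255,0,0,0.007,0,255,0,0,0,0,255,0,0,0.002,0,255,0,0,0,0]'

```text
time: 66.47
tool_pos: [0.5763, 0.0689, 0.1933]
tcp_rot: [3.141, 0.0, 0.002]
contact_force: [-0.2, -0.8, -0.1]
gripper_width: 0.0576
grip_force: 43.2
```

Request:
send_rows --targets '[255,0,0,0.002,0,255,0,0,0.002,0,255,0,0,0,0]'

```text
time: 66.72
tool_pos: [0.5759, 0.0695, 0.1886]
tcp_rot: [3.142, 0.001, 0.0]
contact_force: [-0.8, -0.9, -1.3]
gripper_width: 0.0582
grip_force: 43.2
```

Request:
send_rows --targets '[255,0,0,0.002,0,255,0,0,0,0]'

```text
time: 66.88
tool_pos: [0.5758, 0.0695, 0.1863]
tcp_rot: [-3.142, -0.001, 0.001]
contact_force: [-1.1, 0.2, -0.4]
gripper_width: 0.0583
grip_force: 43.2
```

Request:
send_rows --targets '[255,0,0,0.002,0,255,0,0,0,0]'

```text
time: 67.05
tool_pos: [0.5766, 0.0695, 0.1863]
tcp_rot: [3.141, 0.002, 0.003]
contact_force: [-2.0, 1.1, 6.3]
gripper_width: 0.0583
grip_force: 43.8
```

Request:
send_rows --targets '[77,0,0,0,0,76,0,0,-0.001,0,75,0,0,0,0,74,0,0,0,0,70,0,0,0,0,60,0,0,0,0,45,0,0,0,0,45,0,0,0,0,45,0,0,-0.02,0,45,0,0,-0.03,0,0,0,0,-0.03,0,0,-0.03,-0.015,0,0,255,-0.03,-0.02,0,0,255,-0.03,-0.02,0,0,255,-0.03,-0.016,0,0,255,-0.011,0,0,0,255,0,0,0,0,255,0,0,0,0]'

```text
time: 68.55
tool_pos: [0.445, 0.1404, 0.2659]
tcp_rot: [3.141, 0.002, 0.002]
contact_force: [0.3, 0.4, -0.8]
gripper_width: 0.0125
grip_force: 0.0
```

```bash
python3 - <<'E'
from h import *
s=readout.state(); p=grab_frame('wrist'); t=grab_frame('top'); q=grab_frame('side'); print(s['tool_pos'],s['tcp_rot'],s['gripper_width'])
C={'blue':[((100,150,50),(120,255,255))],'yel':[((18,170,60),(32,255,255))],'red':[((0,150,60),(6,255,255)),((172,150,60),(180,255,255))]}
for nm,im,mn in(('wrist',p,300),('top',t,60),('side',q,25)):
    h=cv2.cvtColor(im['frame'],cv2.COLOR_RGB2HSV)
    for n,rs in C.items():
        m=sum(cv2.inRange(h,*a) for a in rs); k,l,st,c=cv2.connectedComponentsWithStats(m)
        for i in range(1,k):
            x=ray(im,*(st[i,:2]+st[i,2:4]/2),.197,s)
            if st[i,4]>mn and .4<x[0]<.75 and -.5<x[1]<.5: print(nm,n,st[i],x.round(3))
print('knob',[(d['extent'],d['conf']) for d in look_for(p,'knob')][:2])
for X in((.513-.067,.234-.053,.111),):print('bar end exp',proj(p,X,s))
E
```

```text
[0.44495006 0.14042971 0.26589652] [3.14143809e+00 1.96316873e-03 2.15002984e-03] 0.012477964528638944
wrist yel [   7    0  105   54 4304] [0.568 0.272 0.197]
wrist red [ 165    0   95   63 4783] [0.566 0.172 0.197]
wrist red [ 320    0   97   76 6130] [0.562 0.07  0.197]
top blue [ 97 151  19  18 260] [0.593 0.381 0.197]
top yel [132 153  19  18 275] [0.589 0.268 0.197]
top red [163 156  19  18 277] [0.581 0.167 0.197]
top red [194 159  19  18 269] [0.573 0.067 0.197]
side blue [149 206  16   9  67] [0.586 0.386 0.197]
side red [199 187  14  11 115] [0.568 0.177 0.197]
knob [([184.6, 141.3, 46.3, 36.8], 0.94)]
bar end exp [224.2354557  172.51650254]
```

All four lids show as level discs on the board, and the bar is where I expected it. I'll swing it left to raise the lip.

Request:
send_rows --targets '[255,0.005,0,0.03,0,255,0,0,0.03,0,255,0,0,0.03,0,255,0,0,0.03,0,255,0,0,0.03,0,255,0,0,0.007,0,255,0,0,0,0,255,0,-0.01,0,0,255,0,-0.01,0,0,255,0,-0.01,0,0,255,0,-0.01,0,0,255,0,-0.01,0,0,255,0,-0.01,0,0]'

```text
time: 69.83
tool_pos: [0.4498, 0.2016, 0.1091]
tcp_rot: [3.141, 0.002, 0.001]
contact_force: [-0.9, -2.3, 0.2]
gripper_width: 0.0001
grip_force: 1.3
```

Request:
send_rows --targets '[255,0,-0.01,0,0,255,0,-0.01,0,0,255,0,-0.01,0,0,255,0,-0.01,0,0,255,0,-0.008,0,0,255,0,0,0,0]'

```text
time: 70.33
tool_pos: [0.4497, 0.2501, 0.1086]
tcp_rot: [-3.14, -0.003, -0.0]
contact_force: [0.2, 0.5, 0.5]
gripper_width: -0.0002
grip_force: 0.0
```

Request:
send_rows --targets '[255,0,-0.004,0,0,255,0,-0.004,0,0,255,0,0,0,0]'

```text
time: 70.58
tool_pos: [0.4496, 0.2568, 0.1085]
tcp_rot: [-3.141, -0.001, 0.001]
contact_force: [-0.4, -0.6, -0.8]
gripper_width: 0.0004
grip_force: 0.4
```

Request:
send_rows --targets '[255,0,-0.004,0,0,255,0,-0.003,0,0,255,0,0,0,0]'

```text
time: 70.83
tool_pos: [0.4487, 0.2618, 0.108]
tcp_rot: [3.137, 0.002, -0.005]
contact_force: [-4.0, -10.0, 1.6]
gripper_width: -0.0003
grip_force: 4.5
```

Request:
send_rows --targets '[255,0,-0.003,0,0,255,0,-0.003,0,0,255,0,0,0,0]'

```text
time: 71.08
tool_pos: [0.4467, 0.2649, 0.1068]
tcp_rot: [3.131, 0.003, -0.014]
contact_force: [-7.6, -21.0, 5.9]
gripper_width: -0.0001
grip_force: 10.4
```

Request:
send_rows --targets '[255,-0.002,0.01,0,0,255,0,0.015,0,0,255,0,0.01,0,0,255,0,0,-0.03,0,255,0,0,-0.03,0,255,0,0,-0.03,0,255,-0.02,0.02,-0.03,0,255,-0.03,0.03,-0.03,0,255,-0.02,0.03,0,0,255,0,0,0,0,255,0,0,0,0]'

```text
time: 72.0
tool_pos: [0.3837, 0.1597, 0.2533]
tcp_rot: [-3.14, 0.002, -0.004]
contact_force: [0.5, -0.6, -0.3]
gripper_width: -0.0
grip_force: 0.0
```

```bash
python3 - <<'E'
from h import *
s=readout.state(); p=grab_frame('wrist'); t=grab_frame('top'); print(s['time'],s['tool_pos'],s['contact_force'])
C={'blue':[((100,150,50),(120,255,255))],'yel':[((18,170,60),(32,255,255))],'red':[((0,150,60),(6,255,255)),((172,150,60),(180,255,255))]}
h=cv2.cvtColor(t['frame'],cv2.COLOR_RGB2HSV)
for n,rs in C.items():
    m=sum(cv2.inRange(h,*a) for a in rs); k,l,st,c=cv2.connectedComponentsWithStats(m)
    for i in range(1,k):
        x=ray(t,*(st[i,:2]+st[i,2:4]/2),.197)
        if st[i,4]>60 and .4<x[0]<.75 and -.5<x[1]<.5: print(n,st[i],x.round(3))
for im,nm in((p,'w'),(t,'t')):
    print(nm,[(d['extent'],d['conf']) for d in look_for(im,'knob')][:2],
    'expected end at 1.4',proj(im,(.513-.067+.003,.234+.057+.004,.111),s),'root',proj(im,(.49,.25,.111),s))
E
```

```text
72.0 [0.38369575 0.15972047 0.25327474] [ 0.4890356  -0.62986447 -0.25077014]
blue [ 97 151  19  18 261] [0.593 0.381 0.197]
yel [132 153  19  18 274] [0.589 0.268 0.197]
red [163 156  19  18 277] [0.581 0.167 0.197]
red [194 159  19  18 269] [0.573 0.067 0.197]
w [([120.2, 68.3, 53.5, 50.0], 0.55)] expected end at 1.4 [123.52133756 113.47576844] root [164.32626251  67.98299899]
t [] expected end at 1.4 [138.4147502  205.55161504] root [151.96123916 193.78984756]
```

The bar is at its left stop, where I expected it, and all four cups stand on the board.

```bash
python3 -c "
from plant import workorder
print(workorder.hand_in())"
```

```text
the job is handed in; nothing more can be done
None
```

All four toppled cups stand upright on the stand's board, the lip went down before and back up after, with the knob now at its left stop, and the job is handed in at about 72 s; no verdict was returned.

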